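# Vent, charge and re-cap a milling jar

## Robot

A 7-joint arm with a two-finger parallel gripper is mounted at the origin on the work surface. World frame = base frame: x ahead of the robot, y to its left, z up, the work surface at z = 0. Lengths are in m, angles in rad, forces in N, time in s.
With the tool pointing down it reaches from about 0.4 to 0.85 m from the base axis. Payload 4.4 kg.
Tool frame: the origin (TCP) lies midway between the tips of the shut fingers; the grasp point (between the pads) lies 19 mm behind it; y points along the fingers, x is the direction in which the jaws open and shut, and the axes are right-handed (so a half turn about y gives the same grasp; the last joint's range is limited). The gripper opens to 94 mm and grips with 3 to 60 N. Pads are 16 mm wide; open, the fingers measure 119 mm over their backs; the gripper's body (75 mm by 177 mm) begins 78 mm behind the grasp point.
Start: joints at [-1.306, 0.628, 0.038, 1.517, -0.027, 0.996, -0.02], TCP at [0.211, 0.615, 0.205] pointing down, gripper open.
Joint ranges: [-3.06, 3.06], [-0.37, 2.12], [-1.25, 1.32], [0.18, 2.47], [-1.1, 4.24], [0.23, 1.98], [-2.94, 2.94]. Speed limits (rad/s): [2.57, 2.57, 3.14, 3.14, 3.14, 3.14, 3.14].

## Interface

Orientations are given as a 3x3 rotation matrix whose columns are the frame's x, y, z axes.
In Python, from plant import arm gives the robot as it stands.
- The arm moves only by the shell command python3 -m handwheel 'ROWS' [OPENING] [FORCE]. ROWS is JSON, a list of rows, each an object of numbers: "dx", "dy", "dz": the shift along the tool's x, y, z in units of 60 mm (1.0 is 60 mm); "yaw": the turn about the tool's y in degrees. In form: [{"dx": .., "dy": .., "dz": .., "yaw": ..}, ...]. A call has 1 to 12 rows; each row is the pose to reach, as a shift and turn from the pose commanded when the call began, along the tool's axes at that moment; what a row does not reach only later rows make up. A row lasts 1/8 s, in which the tool goes at most 62.5 mm and 10.7 degrees, less where a joint would pass 70% of its speed; a pose out of reach is approached as far as the arm can. A call with a gripper value outside its range is refused whole. OPENING is the opening in per cent of the stroke, from 0 (shut) to 100 (fully open), set as the call begins (- or left out, the last holds). The fingers move at their own pace and stop on an object; FORCE is the grip in N (left out, the last holds). Time passes only in rows, so rows that repeat a pose let the fingers close. It gives the time, the measured TCP pose, the force and the opening at its end, in the units of the state.
- arm.read_state(): the state, without advancing time (a new reading comes with each control period).
- arm.camera(name): name is "scene" or "top" or "wrist"; returns the picture (400x640x3 uint8, red, green, blue); there is no depth.
- arm.camera_params(name): a dict with "camera_matrix" (3x3 intrinsics, pixels), "eye" and "orientation" of the camera in the world; the wrist camera has in their place "T_tool_cam" (4x4, takes a point from camera to tool coordinates, whose origin is the TCP and whose axes are the tool frame's). Camera axes: x right, y down, z forward; pixel columns grow to the right and rows downward; lengths in m; the calibration is good to about 2 mm. A picture is of the moment at which its call begins: read the wrist's pose just before it. camera_params takes no time and is no camera call.
- arm.close_job(): hands the job in, once; it reports no verdict.
Trained networks look in the newest picture that a camera, given by its name, has taken for a name from the list of things; names that differ only in an ending like _2 or _b are one class to them, and where a whole thing is asked for, a point or a joint stands for the part that bears it (a point fixed in the world has none). Each returns a list of dicts, best first, with "p" (0 to 1); they miss things now and then, are a little off and sometimes report something else, mostly with a low value. They report only what shows in the picture. A call takes as long as a camera call.
- arm.search_frame(camera, name): "pixel" ([column, row] in pixels, amid what is visible of it).
- arm.landmark_of(camera, name): "pixel" ([column, row] in pixels: a listed point, or the origin of a listed thing).
The state is a dict: "t": time; "joints": joint angles; "joint_velocities": joint speeds; "tau": joint torques, N m; "eef_pos": TCP position; "ee_rot": TCP orientation; "contact_force": force on the tool from outside, world axes, zero at the start; "moment": the same for the moment, N m; "grip_width": finger opening in m.
Only numpy, scipy, OpenCV 4.12 (cv2) and the standard library are available. Lean on these libraries where they do the work, as an engineer would, in place of code of your own. Each camera call takes 0.05 s, during which the arm holds its last target. There are 200 camera calls.

## Task

Charge the milling jar: turn its red pressure cap anticlockwise to the first stop without pressing and leave it there two seconds to vent, then press it down, turn it on past the stop, lift it off and lay it right way up on the blue mat. Drop every pellet into the jar and tip the dosing cup slowly over its mouth until two to four of its six steel balls have rolled in, keep the rest in the cup, and stand the cup upright on the bench again. Then refit the cap, press it down and turn it clockwise fully home, losing no ball or pellet and leaving the other things on the bench alone.

Things in the scene. Friction and masses are not known exactly. Their poses are not given: they have to be found in the camera images.
- jar: Steel milling jar, 108 mm across, clamped in a fixed 150 mm square grey stand. Origin on the bench under its axis, z up; the x axis shows where the cap's grip bar points when fully home (same after half a turn). Inner floor 24 mm above the bench, bore 66 mm across, straight up to the mouth; outer shoulder 68 mm above the bench, neck 72 mm across.
- jar_flange (a point): On the jar's axis at the top of its two bayonet flanges, 90 mm above the bench, axes as the jar. Bar angles, anticlockwise from above from the jar's x axis: 0 home (red marks), 30 degrees first stop (yellow), 68 release (green), where the cap's lugs pass up and down through the flange gaps with about 7 degrees of play. Hard end stops at -2 and 75.
- jar_mouth (a point): Centre of the jar's open mouth, 66 mm across, at the top of its black seal ring, 98.5 mm above the bench. The ring, 73 mm across, is sprung: free it stands 7.5 mm above the steel rim; the cap presses it down.
- seal (a joint): How far the sprung seal ring is pressed down, m: 0 free, about 0.002 with the cap locked, 0.0075 bottomed. It pushes back with about 5 N at 0, 7.5 N at 0.002, 14 N bottomed; the cap weighs 2.6 N of that.
- cap_grip (a point): Red pressure cap, 99 mm across, 58 mm tall, 0.26 kg. This point is the middle of the grip bar on its top: 64 mm long along the cap's x axis, 16 mm thick along y, 32 mm tall (16 mm above and below this point). It lies 120.5 mm above the bench when the cap is locked on the jar, 122.5 mm when the cap lies unlocked at release, 131.5 mm if the lugs rest on top of the flange.
- cap_foot (a point): Centre of the cap's flat underside, 42 mm below cap_grip: a 63 mm spigot on which it stands (78 mm above the bench when locked, so nothing in the jar may stand higher than 70 mm). Two lugs, at the two ends of the cap's x axis, are pushed up under the jar's flange by the seal. At the first stop they meet a 4 mm ridge: pressed 4.5 to 5.5 mm below the locked height (about 10 N) they pass under it, both when opening and closing. At the start the bar is 0 to 5 degrees from home.
- mat: Fixed thin blue silicone mat, 120 x 120 mm, 2 mm thick; origin at the centre of its underside.
- cup_center (a point): Aluminium dosing cup with a blue band: straight round outside, 52 mm across, 40 mm tall, about 0.12 kg; this point is on its axis half-way up (20 mm above its foot). Inside is a round dish, 46 mm across at the rim, 18 mm deep, heaped with six loose balls. Carried level it keeps them.
- cup_dish (a point): Point on the cup's axis inside the dish, 32 mm above the cup's foot (8 mm below the rim). The polished balls stay in up to about 38 degrees of tilt; tilted slowly, one to three roll over the rim at 40 to 47 degrees; held at that angle for a second the others stay, and more follow only 5 to 15 degrees later.
- ball1_center (a point): Centre of a steel grinding ball, 14 mm across; at the start in the dosing cup.
- ball2_center (a point): Centre of a steel grinding ball, 14 mm across; at the start in the dosing cup.
- ball3_center (a point): Centre of a steel grinding ball, 14 mm across; at the start in the dosing cup.
- ball4_center (a point): Centre of a steel grinding ball, 14 mm across; at the start in the dosing cup.
- ball5_center (a point): Centre of a steel grinding ball, 14 mm across; at the start in the dosing cup.
- ball6_center (a point): Centre of a steel grinding ball, 14 mm across; at the start in the dosing cup.
- pellet1_center (a point): Centre of a cream-coloured pellet, an upright cylinder 20 mm across and 12 mm tall, at the start on a 120 mm sheet of white paper, 1 mm thick; absent (None) in some starts.
- pellet2_center (a point): Centre of a cream-coloured pellet, an upright cylinder 20 mm across and 12 mm tall, at the start on a 120 mm sheet of white paper, 1 mm thick; absent (None) in some starts.
- pellet3_center (a point): Centre of a cream-coloured pellet, an upright cylinder 20 mm across and 12 mm tall, at the start on a 120 mm sheet of white paper, 1 mm thick; absent (None) in some starts.
- pellet4_center (a point): Centre of a cream-coloured pellet, an upright cylinder 20 mm across and 12 mm tall, at the start on a 120 mm sheet of white paper, 1 mm thick; absent (None) in some starts.
- jar_red: Bystander: clear sample jar with red lid, 41 mm across, 36 mm tall; origin at its foot.
- jar_white: Bystander: clear sample jar with white lid, 41 mm across, 36 mm tall; origin at its foot.
- bottle_amber: Bystander: amber glass jar with black cap, 48 mm across, 85 mm tall; origin at its foot.
- beaker: Bystander: small steel beaker, 54 mm across, 70 mm tall; origin at its foot.
- spatula: Bystander: lab spatula with black handle lying on the bench, 165 mm long, along its x axis.

How it is judged:
On the way, in this order (a step that is already met when the one before it is completed fails the run):
1. the cap rests at its first stop (21 to 36 degrees from home), not pressed down, for 1.5 s (angle between the x axis of cap_grip and the x axis of jar, either way round between 0.37 and 0.63 rad and z of cap_grip in the frame of jar between 0.1175 and 0.124 m), for 1.5 s.
2. the cap lies upright and released on the blue mat (its centre within 60 mm of the mat's) (horizontal distance between cap_grip and mat below 0.06 m and height (world z) of cap_grip below 0.049 m and angle between cap_grip's own z axis and vertical below 0.1 rad and contact force between cap and the fingers below 0.1 N), for 0.3 s.
3. all pellets and 2 to 4 of the balls are in the jar, the other balls in the cup, and the cup stands upright, released, on the bench (horizontal distance between each of pellet1_center, pellet2_center, pellet3_center, pellet4_center and jar_mouth below 0.037 m and height (world z) of each of pellet1_center, pellet2_center, pellet3_center, pellet4_center below 0.072 m and ((horizontal distance between ball1_center and jar_mouth below 0.037 m and height (world z) of ball1_center below 0.072 m) or distance between ball1_center and cup_dish below 0.03 m) and ((horizontal distance between ball2_center and jar_mouth below 0.037 m and height (world z) of ball2_center below 0.072 m) or distance between ball2_center and cup_dish below 0.03 m) and ((horizontal distance between ball3_center and jar_mouth below 0.037 m and height (world z) of ball3_center below 0.072 m) or distance between ball3_center and cup_dish below 0.03 m) and ((horizontal distance between ball4_center and jar_mouth below 0.037 m and height (world z) of ball4_center below 0.072 m) or distance between ball4_center and cup_dish below 0.03 m) and ((horizontal distance between ball5_center and jar_mouth below 0.037 m and height (world z) of ball5_center below 0.072 m) or distance between ball5_center and cup_dish below 0.03 m) and ((horizontal distance between ball6_center and jar_mouth below 0.037 m and height (world z) of ball6_center below 0.072 m) or distance between ball6_center and cup_dish below 0.03 m) and (horizontal distance between each of ball1_center, ball2_center and jar_mouth below 0.037 m or horizontal distance between each of ball1_center, ball3_center and jar_mouth below 0.037 m or horizontal distance between each of ball1_center, ball4_center and jar_mouth below 0.037 m or horizontal distance between each of ball1_center, ball5_center and jar_mouth below 0.037 m or horizontal distance between each of ball1_center, ball6_center and jar_mouth below 0.037 m or horizontal distance between each of ball2_center, ball3_center and jar_mouth below 0.037 m or horizontal distance between each of ball2_center, ball4_center and jar_mouth below 0.037 m or horizontal distance between each of ball2_center, ball5_center and jar_mouth below 0.037 m or horizontal distance between each of ball2_center, ball6_center and jar_mouth below 0.037 m or horizontal distance between each of ball3_center, ball4_center and jar_mouth below 0.037 m or horizontal distance between each of ball3_center, ball5_center and jar_mouth below 0.037 m or horizontal distance between each of ball3_center, ball6_center and jar_mouth below 0.037 m or horizontal distance between each of ball4_center, ball5_center and jar_mouth below 0.037 m or horizontal distance between each of ball4_center, ball6_center and jar_mouth below 0.037 m or horizontal distance between each of ball5_center, ball6_center and jar_mouth below 0.037 m) and (distance between each of ball1_center, ball2_center and cup_dish below 0.03 m or distance between each of ball1_center, ball3_center and cup_dish below 0.03 m or distance between each of ball1_center, ball4_center and cup_dish below 0.03 m or distance between each of ball1_center, ball5_center and cup_dish below 0.03 m or distance between each of ball1_center, ball6_center and cup_dish below 0.03 m or distance between each of ball2_center, ball3_center and cup_dish below 0.03 m or distance between each of ball2_center, ball4_center and cup_dish below 0.03 m or distance between each of ball2_center, ball5_center and cup_dish below 0.03 m or distance between each of ball2_center, ball6_center and cup_dish below 0.03 m or distance between each of ball3_center, ball4_center and cup_dish below 0.03 m or distance between each of ball3_center, ball5_center and cup_dish below 0.03 m or distance between each of ball3_center, ball6_center and cup_dish below 0.03 m or distance between each of ball4_center, ball5_center and cup_dish below 0.03 m or distance between each of ball4_center, ball6_center and cup_dish below 0.03 m or distance between each of ball5_center, ball6_center and cup_dish below 0.03 m) and angle between cup_center's own z axis and vertical below 0.12 rad and height (world z) of cup_center below 0.026 m and contact force between cup and the fingers below 0.1 N), for 0.3 s.
At the end, for the whole second after the job is handed in: Cap locked home on the jar (bar within 11 degrees of the jar's x axis, lugs under the flange); every pellet present and 2 to 4 of the six balls in the jar, the other balls in the cup; the cup upright on the bench (tilt under 7 degrees); all released and at rest (all of step 3 and angle between the x axis of cap_grip and the x axis of jar, either way round below 0.2 rad and z of cap_grip in the frame of jar between 0.114 and 0.1235 m and horizontal distance between cap_grip and jar_mouth below 0.005 m and angle between cap_grip's own z axis and vertical below 0.08 rad and linear speed of each of cap, cup below 0.02 m/s); the robot touches nothing.
It fails at once if a bystander (sample jars, amber jar, beaker, spatula) is shifted more than 30 mm (distance of any of jar_red, jar_white, bottle_amber, beaker, spatula from where it was at the start of the episode above 0.03 m).
Of pellet1, pellet2, pellet3, pellet4 only 2 to 4 are there at a start; the rules pass over those that are not, and their reading is None.
At some moment in a run one of pellet1, pellet2, pellet3, pellet4 may be knocked a few centimetres aside while the robot is not near it.
It also fails if it takes over 210 s, if anything falls off the work surface, if the arm or the gripper's body presses on something with over 40 N, if the wrist force passes 120 N, or if a joint passes its speed limit or range.

## Working session

There is one attempt and no reset: what is moved stays moved. The work goes in short steps, Python scripts to look and compute and a shell command to move; the robot and the scene stay as the last step left them, time stands still between calls to the robot, and variables do not carry over. Pictures are saved under pics/ and viewed, about 12 in all and at most 16, crops included, and the job is handed in when it is done.

```bash
mkdir -p pics; ls; cat > h.py <<'E'
import numpy as np, cv2
from plant import arm
def cam(name):
    P=arm.camera_params(name); K=np.array(P["camera_matrix"])
    if "eye" in P: return K,np.array(P["eye"]),np.array(P["orientation"])
    s=arm.read_state(); T=np.array(P["T_tool_cam"]); R=np.array(s["ee_rot"])
    return K,np.array(s["eef_pos"])+R@T[:3,3],R@T[:3,:3]
def at_z(c,px,z):
    K,e,R=c; d=R@np.linalg.solve(K,[px[0],px[1],1.]); return e+d*(z-e[2])/d[2]
def proj(c,p):
    K,e,R=c; q=K@(R.T@(np.array(p)-e)); return q[:2]/q[2]
def snap(name,f=None):
    c=cam(name); im=arm.camera(name)
    if f: cv2.imwrite("pics/"+f,cv2.cvtColor(im,cv2.COLOR_RGB2BGR))
    return c,im
def tri(obs):
    A=[];b=[]
    for (K,e,R),px in obs:
        d=R@np.linalg.solve(K,[px[0],px[1],1.]);d/=np.linalg.norm(d);M=np.eye(3)-np.outer(d,d);A.append(M);b.append(M@e)
    p=np.linalg.solve(sum(A),sum(b)); return p
E
python3 - <<'E'
from h import *
np.set_printoptions(precision=4,suppress=True)
s=arm.read_state(); print(s["t"],s["eef_pos"],s["ee_rot"],s["grip_width"])
for n in["scene","top"]:
    c,im=snap(n,n+"0.png"); print(n,c[0][0],c[1],c[2].tolist())
    for nm in ["jar","jar_flange","jar_mouth","cap_grip","mat","cup_center","cup_dish","pellet1_center","jar_red","jar_white","bottle_amber","beaker","spatula"]:
        L=arm.landmark_of(n,nm); print(n,nm,[(np.round(l["pixel"],1).tolist(),round(l["p"],2)) for l in L[:5]])
E
```

```text
pics
0.0 [0.2109 0.6142 0.2046] [[ 0.3248 -0.0006 -0.9458]
 [ 0.9458 -0.0017  0.3248]
 [-0.0018 -1.     -0.    ]] 0.09426735160626802
scene [381.8293   0.     323.3678] [ 0.8892 -0.3333  0.6885] [[0.7224457562566395, 0.5213082333164514, -0.4542134466781578], [0.6911705942045464, -0.5624018771726008, 0.4538582799285128], [-0.01885043696325656, -0.6418269661125298, -0.7666177708591678]]
scene jar [([308.7, 247.2], 0.77)]
scene jar_flange []
scene jar_mouth []
scene cap_grip [([303.3, 210.0], 0.86)]
scene mat [([263.5, 339.7], 0.86), ([428.3, 172.2], 0.63)]
scene cup_center [([368.6, 142.9], 0.87), ([375.5, 137.8], 0.69), ([395.9, 255.5], 0.25)]
scene cup_dish [([370.1, 140.5], 0.74)]
scene pellet1_center []
scene jar_red [([404.7, 213.6], 0.92)]
scene jar_white [([398.2, 253.5], 0.64)]
scene bottle_amber [([428.0, 175.7], 0.73)]
scene beaker [([433.1, 206.7], 0.79)]
scene spatula [([352.6, 303.4], 0.79), ([167.5, 273.3], 0.47)]
top [366.7553   0.     318.4693] [0.4317 0.0134 0.927 ] [[0.028762635788293918, -0.9903937758402968, 0.13525117211806315], [-0.9995546238504194, -0.02957389045676657, -0.003992360517055127], [0.007953912355370806, -0.1350761036603113, -0.9908033011138951]]
top jar [([349.2, 142.3], 0.55), ([209.2, 234.3], 0.43)]
top jar_flange []
top jar_mouth []
top cap_grip [([341.8, 193.3], 0.94)]
top mat [([413.2, 171.8], 0.76), ([205.8, 227.7], 0.71), ([212.0, 239.4], 0.55)]
top cup_center [([207.8, 231.6], 0.71), ([207.9, 241.2], 0.32)]
top cup_dish [([207.1, 233.1], 0.57)]
top pellet1_center [([438.1, 267.7], 0.61)]
top jar_red [([259.1, 164.0], 0.77), ([201.7, 171.5], 0.2)]
top jar_white [([298.6, 141.7], 0.53), ([200.8, 171.2], 0.42)]
top bottle_amber [([201.1, 172.1], 0.87)]
top beaker [([237.0, 150.1], 0.86)]
top spatula [([353.8, 144.2], 0.76)]
```

View pics/scene0.png

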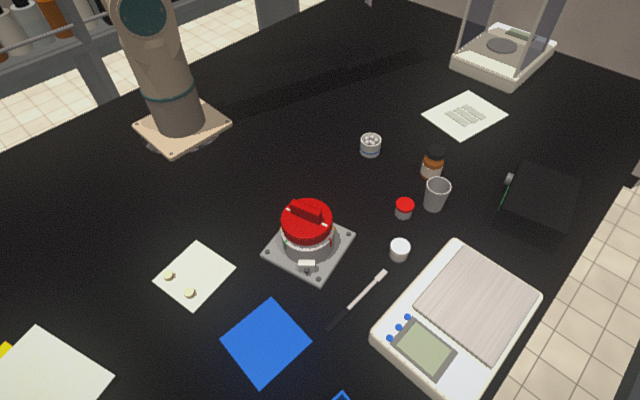

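View pics/top0.png

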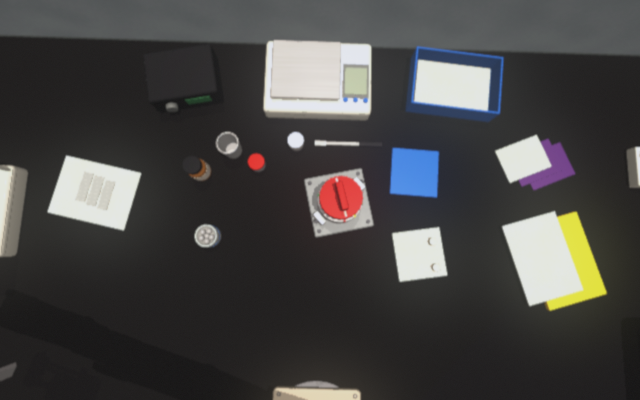

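```bash
python3 - <<'E'
from h import *
np.set_printoptions(precision=4,suppress=True)
S=cam("scene");T=cam("top");W=cam("wrist")
print("cap",at_z(S,(303.3,210),.1205),at_z(T,(341.8,193.3),.1205))
print("jar",at_z(S,(308.7,247.2),0))
print("mat",at_z(S,(263.5,339.7),0),at_z(T,(413.2,171.8),0))
print("cup",at_z(S,(368.6,142.9),.02),at_z(T,(207.8,231.6),.02))
print("amber",at_z(T,(201,172),0.0),at_z(T,(201,172),0.08),"pel",at_z(T,(438,267.7),.013))
print("beaker",at_z(T,(237,150),0),"red",at_z(T,(259,164),0),"white",at_z(T,(298.6,141.7),0),"spat",at_z(T,(353.8,144.2),0))
print(arm.camera_params("wrist"))
E
```

```text
cap [ 0.5422 -0.0413  0.1205] [ 0.5559 -0.0414  0.1205]
jar [ 0.5495 -0.0423  0.    ]
mat [ 0.6297 -0.2373  0.    ] [ 0.6361 -0.2328  0.    ]
cup [0.446  0.2818 0.02  ] [0.4662 0.2796 0.02  ]
amber [0.6189 0.3135 0.    ] [0.6028 0.2876 0.08  ] pel [ 0.3945 -0.289   0.013 ]
beaker [0.6798 0.2246 0.    ] red [0.6445 0.1657 0.    ] white [0.707  0.0657 0.    ] spat [ 0.7047 -0.0782  0.    ]
{'camera_matrix': array([[350.2397,   0.    , 320.9665],
       [  0.    , 350.2397, 195.6865],
       [  0.    ,   0.    ,   1.    ]]), 'T_tool_cam': array([[ 1.    ,  0.0009,  0.0001,  0.0003],
       [ 0.0002, -0.2358,  0.9718, -0.1793],
       [ 0.0009, -0.9718, -0.2358,  0.0673],
       [ 0.    ,  0.    ,  0.    ,  1.    ]])}
```

The scene camera shows the capped jar at about (305,215), the mat at (265,342), two pellets on paper at (169,275) and (189,293), and the cup at (370,145). The top camera agrees. I'll move above the cap for a wrist view.

```bash
python3 -m handwheel '[{"dy":-0.8},{"dx":-8.5,"dz":-8.9,"dy":-0.8,"yaw":100},{"dx":-8.5,"dz":-8.9,"dy":-0.8,"yaw":100},{"dx":-8.5,"dz":-8.9,"dy":-0.8,"yaw":100},{"dx":-8.5,"dz":-8.9,"dy":-0.8,"yaw":100},{"dx":-8.5,"dz":-8.9,"dy":-0.8,"yaw":100},{"dx":-8.5,"dz":-8.9,"dy":-0.8,"yaw":100},{"dx":-8.5,"dz":-8.9,"dy":-0.8,"yaw":100},{"dx":-8.5,"dz":-8.9,"dy":-0.8,"yaw":100},{"dx":-8.5,"dz":-8.9,"dy":-0.8,"yaw":100},{"dx":-8.5,"dz":-8.9,"dy":-0.8,"yaw":100},{"dx":-8.5,"dz":-8.9,"dy":-0.8,"yaw":100}]'; python3 -m handwheel '[{"yaw":42},{"yaw":42},{"yaw":42},{"yaw":42},{"yaw":42},{"yaw":42}]'
python3 - <<'E'
from h import *
np.set_printoptions(precision=4,suppress=True)
s=arm.read_state(); print(s["t"],s["eef_pos"],s["ee_rot"],s["joints"])
c,im=snap("wrist","w1.png")
for nm,z in [("jar",0),("cap_grip",.1205),("jar_flange",.09),("mat",0)]:
    print(nm,[(l["pixel"],l["p"],at_z(c,l["pixel"],z)) for l in arm.landmark_of("wrist",nm)])
E
```

```text
1.4 [0.2111 0.6148 0.2055] [[ 0.3248 -0.     -0.9458]
 [ 0.9458  0.      0.3248]
 [ 0.     -1.      0.    ]] [-1.3058  0.6284  0.0385  1.5174 -0.027   0.9963 -0.02  ]
jar []
cap_grip []
jar_flange []
mat []invalid input at $[0]: expected keys dx, dy, dz, yaw
invalid input at $[0]: expected keys dx, dy, dz, yaw
```

View pics/w1.png

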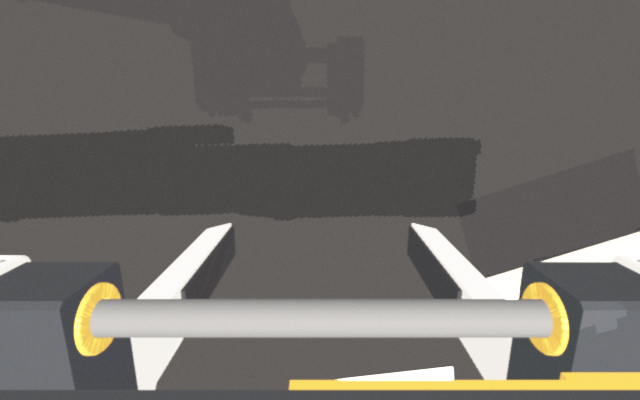

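The wrist view shows only bare bench and the two fingers. Every key is required in each row, so I'm resending the move in full.

```bash
python3 -m handwheel '[{"dx":0,"dz":0,"dy":-0.8,"yaw":0},{"dx":-8.5,"dz":-8.9,"dy":-0.8,"yaw":100},{"dx":-8.5,"dz":-8.9,"dy":-0.8,"yaw":100},{"dx":-8.5,"dz":-8.9,"dy":-0.8,"yaw":100},{"dx":-8.5,"dz":-8.9,"dy":-0.8,"yaw":100},{"dx":-8.5,"dz":-8.9,"dy":-0.8,"yaw":100},{"dx":-8.5,"dz":-8.9,"dy":-0.8,"yaw":100},{"dx":-8.5,"dz":-8.9,"dy":-0.8,"yaw":100},{"dx":-8.5,"dz":-8.9,"dy":-0.8,"yaw":100},{"dx":-8.5,"dz":-8.9,"dy":-0.8,"yaw":100},{"dx":-8.5,"dz":-8.9,"dy":-0.8,"yaw":100},{"dx":-8.5,"dz":-8.9,"dy":-0.8,"yaw":100}]'; python3 -m handwheel '[{"dx":0,"dy":0,"dz":0,"yaw":42},{"dx":0,"dy":0,"dz":0,"yaw":42},{"dx":0,"dy":0,"dz":0,"yaw":42},{"dx":0,"dy":0,"dz":0,"yaw":42},{"dx":0,"dy":0,"dz":0,"yaw":42}]'
python3 - <<'E'
from h import *
np.set_printoptions(precision=4,suppress=True)
s=arm.read_state(); print(s["t"],s["eef_pos"],s["ee_rot"],s["joints"])
c,im=snap("wrist","w2.png")
for nm,z in [("jar",0),("cap_grip",.1205),("jar_flange",.09),("mat",0)]:
    print(nm,[(l["pixel"],l["p"],at_z(c,l["pixel"],z)) for l in arm.landmark_of("wrist",nm)])
E
```

```text
t: 3.15
eef_pos: [0.528, 0.0028, 0.2537]
ee_rot: [[0.875, 0.001, 0.484], [-0.484, 0.0, 0.875], [0.0, -1.0, 0.001]]
contact_force: [0.9, -0.2, -0.2]
grip_width: 0.0939
t: 3.78
eef_pos: [0.5271, 0.0044, 0.2534]
ee_rot: [[0.328, -0.0, 0.945], [-0.945, -0.0, 0.328], [0.0, -1.0, -0.0]]
contact_force: [0.1, -0.1, -0.7]
grip_width: 0.0936
3.775 [0.5271 0.0044 0.2534] [[ 0.3282 -0.0001  0.9446]
 [-0.9446 -0.0004  0.3282]
 [ 0.0003 -1.     -0.0003]] [-0.5845  0.4966  0.7912  1.8106 -0.4119  1.0072 -0.8645]
jar [([373.7, 183.4], 0.67, array([ 0.5299, -0.0655,  0.    ]))]
cap_grip [([376.0, 182.4], 0.87, array([ 0.5488, -0.0415,  0.1205]))]
jar_flange []
mat [([535.8, 149.3], 0.84, array([ 0.6355, -0.2386,  0.    ]))]
```

View pics/w2.png

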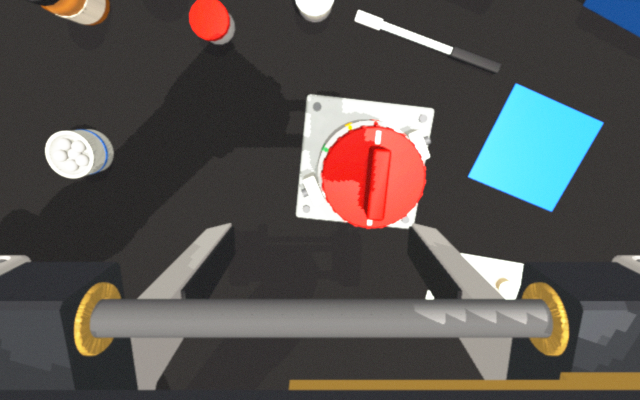

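The wrist view shows the cap at (375,180), its bar nearly along the tool z axis. The mat is at (535,149) and the cup, with its balls, at (78,153). Next I'll centre over the cap.

```bash
python3 -m handwheel '[{"dx":0.84,"dy":0.5,"dz":0.1,"yaw":0},{"dx":0.84,"dy":0.5,"dz":0.1,"yaw":0},{"dx":0.84,"dy":0.5,"dz":0.1,"yaw":0}]'
python3 - <<'E'
from h import *
np.set_printoptions(precision=4,suppress=True)
s=arm.read_state(); print(s["eef_pos"])
c,im=snap("wrist")
big=cv2.cvtColor(im[60:300,200:440],cv2.COLOR_RGB2BGR); cv2.imwrite("pics/w3.png",cv2.resize(big,(720,720),interpolation=cv2.INTER_CUBIC))
for nm,z in [("cap_grip",.1205)]:
    print(nm,[(l["pixel"],l["p"],at_z(c,l["pixel"],z)) for l in arm.landmark_of("wrist",nm)])
E
```

```text
t: 4.4
eef_pos: [0.549, -0.0413, 0.2234]
ee_rot: [[0.326, -0.001, 0.945], [-0.945, 0.001, 0.326], [-0.001, -1.0, -0.0]]
contact_force: [0.0, 0.2, -0.2]
grip_width: 0.0938
[ 0.549  -0.0413  0.2234]
cap_grip [([319.9, 196.6], 0.95, array([ 0.5483, -0.0409,  0.1205]))]
```

View pics/w3.png

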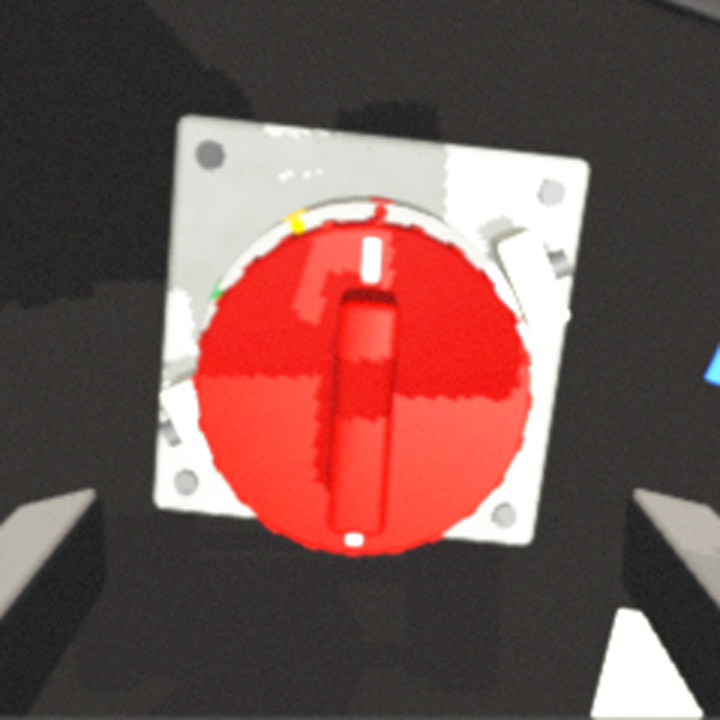

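The cap is centred. The white tip marks are at (371,260) and (353,540) in the crop, the red mark at (379,210), yellow at (295,221) and green at (217,295). I'll turn these into angles.

```bash
python3 - <<'E'
from h import *
np.set_printoptions(precision=4,suppress=True)
c=cam("wrist")
f=lambda u,v,z:at_z(c,(200+u/3-.33,60+v/3-.33),z)
a,b=f(371,260,.1045),f(353,540,.1045); d=a-b
print(a,b,(a+b)/2,"bar",np.degrees(np.arctan2(d[1],d[0])))
bt=[f(370,300,.1365),f(357,528,.1365)];d=bt[0]-bt[1];print("bartop",np.mean(bt,0),np.degrees(np.arctan2(d[1],d[0])),np.linalg.norm(d))
ctr=np.mean(bt,0)
for cc in [ctr]:
  for z in(.068,.09):
    print(z,[round(float(np.degrees(np.arctan2(*(f(u,v,z)-cc)[1::-1]))),1) for u,v in[(379,210),(295,221),(217,295)]],[round(float(np.linalg.norm((f(u,v,z)-cc)[:2])),4) for u,v in[(379,210),(295,221),(217,295)]])
q=[f(u,v,.01)for u,v in[(183,118),(588,160),(530,543),(156,504)]]
print("stand",np.mean(q,0),[float(np.degrees(np.arctan2(*(q[i]-q[i-1])[1::-1]))) for i in range(4)],[float(np.linalg.norm(q[i]-q[i-1])) for i in range(4)])
E
```

```text
[ 0.5873 -0.0295  0.1045] [ 0.5062 -0.0521  0.1045] [ 0.5468 -0.0408  0.1045] bar 15.588269098453349
bartop [ 0.551  -0.0399  0.1365] 16.021733645492482 0.06156896311359293
0.068 [13.6, 44.2, 83.1] [0.05, 0.0511, 0.0522]
0.09 [14.1, 42.1, 78.6] [0.0511, 0.0518, 0.0509]
stand [ 0.5495 -0.0406  0.01  ] [12.741403631478853, -76.54115204666529, -166.81899411010943, 102.91637302845123] [0.14753115537862124, 0.14762717152930965, 0.14892976526123244, 0.1487589451709687]
```

```bash
python3 -m handwheel '[{"dx":-0.01,"dy":1.0,"dz":0.0,"yaw":3.4},{"dx":-0.01,"dy":1.7,"dz":0.0,"yaw":3.4},{"dx":-0.01,"dy":1.9,"dz":0.0,"yaw":3.4},{"dx":-0.01,"dy":1.9,"dz":0.0,"yaw":3.4}]' 60
python3 -m handwheel '[{"dx":0,"dy":0,"dz":0,"yaw":0},{"dx":0,"dy":0,"dz":0,"yaw":0},{"dx":0,"dy":0,"dz":0,"yaw":0},{"dx":0,"dy":0,"dz":0,"yaw":0},{"dx":0,"dy":0,"dz":0,"yaw":0}]' 0 60
```

```text
t: 5.0
eef_pos: [0.5494, -0.0405, 0.11]
ee_rot: [[0.271, 0.0, 0.963], [-0.963, 0.0, 0.271], [-0.0, -1.0, 0.0]]
contact_force: [0.0, -1.0, 0.3]
grip_width: 0.058
t: 5.62
eef_pos: [0.5492, -0.041, 0.1097]
ee_rot: [[0.27, 0.0, 0.963], [-0.963, -0.0, 0.27], [0.0, -1.0, 0.0]]
contact_force: [0.1, -0.5, 1.2]
grip_width: 0.0155
```

```bash
python3 -m handwheel '[{"dx":0,"dy":0,"dz":0,"yaw":-5},{"dx":0,"dy":0,"dz":0,"yaw":-10},{"dx":0,"dy":0,"dz":0,"yaw":-15},{"dx":0,"dy":0,"dz":0,"yaw":-20},{"dx":0,"dy":0,"dz":0,"yaw":-23},{"dx":0,"dy":0,"dz":0,"yaw":-25},{"dx":0,"dy":0,"dz":0,"yaw":-25},{"dx":0,"dy":0,"dz":0,"yaw":-25}]'
python3 - <<'E'
from h import *
s=arm.read_state(); print(s["moment"],s["contact_force"])
c,im=snap("wrist")
cv2.imwrite("pics/w4.png",cv2.cvtColor(im,cv2.COLOR_RGB2BGR))
E
```

```text
t: 6.62
eef_pos: [0.5492, -0.041, 0.1097]
ee_rot: [[0.651, 0.0, 0.759], [-0.759, -0.0, 0.651], [0.0, -1.0, 0.0]]
contact_force: [-0.9, -0.9, 3.1]
grip_width: 0.016
[ 0.02136968  0.16599637 -0.11683016] [-0.85821916 -0.93335509  3.10677274]
```

View pics/w4.png

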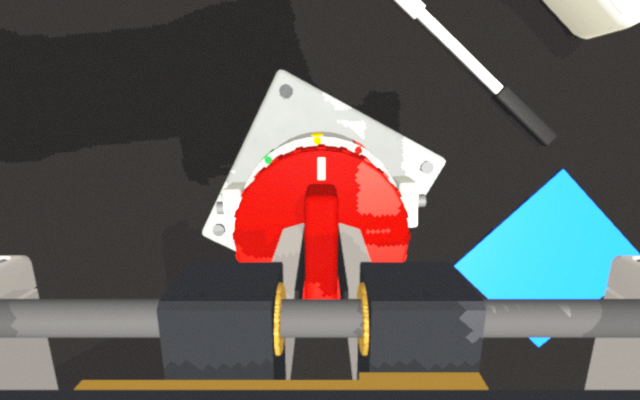

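The cap turned with the gripper. Its white mark at (321,168) lines up with the yellow mark at (318,139), about 27.5° from home. I'll vent for two seconds, then press.

```bash
python3 -m handwheel '[{"dx":0,"dy":0,"dz":0,"yaw":0},{"dx":0,"dy":0,"dz":0,"yaw":0},{"dx":0,"dy":0,"dz":0,"yaw":0},{"dx":0,"dy":0,"dz":0,"yaw":0},{"dx":0,"dy":0,"dz":0,"yaw":0},{"dx":0,"dy":0,"dz":0,"yaw":0},{"dx":0,"dy":0,"dz":0,"yaw":0},{"dx":0,"dy":0,"dz":0,"yaw":0},{"dx":0,"dy":0,"dz":0,"yaw":0},{"dx":0,"dy":0,"dz":0,"yaw":0},{"dx":0,"dy":0,"dz":0,"yaw":0},{"dx":0,"dy":0,"dz":0,"yaw":0}]'
python3 -m handwheel '[{"dx":0,"dy":0,"dz":0,"yaw":0},{"dx":0,"dy":0,"dz":0,"yaw":0},{"dx":0,"dy":0,"dz":0,"yaw":0},{"dx":0,"dy":0,"dz":0,"yaw":0},{"dx":0,"dy":0,"dz":0,"yaw":0},{"dx":0,"dy":0.04,"dz":0,"yaw":0},{"dx":0,"dy":0.08,"dz":0,"yaw":0},{"dx":0,"dy":0.09,"dz":0,"yaw":0},{"dx":0,"dy":0.09,"dz":0,"yaw":0},{"dx":0,"dy":0.09,"dz":0,"yaw":0}]'
```

```text
t: 8.18
eef_pos: [0.5492, -0.041, 0.1095]
ee_rot: [[0.651, 0.0, 0.759], [-0.759, -0.0, 0.651], [0.0, -1.0, 0.0]]
contact_force: [1.7, -1.1, 3.7]
grip_width: 0.0154
t: 9.43
eef_pos: [0.5492, -0.041, 0.1047]
ee_rot: [[0.651, 0.001, 0.759], [-0.759, 0.0, 0.651], [0.0, -1.0, 0.001]]
contact_force: [-0.0, -0.1, 10.1]
grip_width: 0.0156
```

```bash
python3 -m handwheel '[{"dx":0,"dy":0.005,"dz":0,"yaw":-4},{"dx":0,"dy":0.005,"dz":0,"yaw":-8},{"dx":0,"dy":0.005,"dz":0,"yaw":-12},{"dx":0,"dy":0.005,"dz":0,"yaw":-16},{"dx":0,"dy":0.005,"dz":0,"yaw":-20},{"dx":0,"dy":0.005,"dz":0,"yaw":-25},{"dx":0,"dy":0.005,"dz":0,"yaw":-30},{"dx":0,"dy":0.005,"dz":0,"yaw":-35},{"dx":0,"dy":0.005,"dz":0,"yaw":-40},{"dx":0,"dy":0.005,"dz":0,"yaw":-40.5},{"dx":0,"dy":0.005,"dz":0,"yaw":-40.5}]'
python3 -c "
from h import *
s=arm.read_state();print(s['moment'],s['joints'])
snap('wrist','w5.png')"
```

```text
t: 10.8
eef_pos: [0.549, -0.0405, 0.1045]
ee_rot: [[0.988, 0.0, 0.154], [-0.154, 0.001, 0.988], [0.0, -1.0, 0.001]]
contact_force: [-0.4, 0.1, 10.9]
grip_width: 0.0155
[-0.07564802  0.14378691 -0.22687143] [-0.17826019  0.64505862  0.3100209   1.89982566 -0.31251712  0.64353669
  0.17054212]
```

View pics/w5.png

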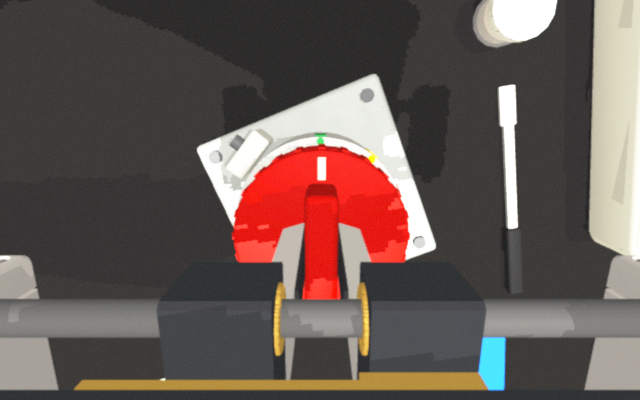

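The bar is on the green mark, so I'll lift.

```bash
python3 -m handwheel '[{"dx":0,"dy":-0.08,"dz":0,"yaw":0},{"dx":0,"dy":-0.2,"dz":0,"yaw":0},{"dx":0,"dy":-0.4,"dz":0,"yaw":0},{"dx":0,"dy":-0.8,"dz":0,"yaw":0},{"dx":0,"dy":-1.3,"dz":0,"yaw":0},{"dx":0,"dy":-1.3,"dz":0,"yaw":0}]'
```

```text
t: 11.6
eef_pos: [0.5498, -0.0409, 0.1832]
ee_rot: [[0.988, 0.003, 0.154], [-0.154, 0.0, 0.988], [0.003, -1.0, 0.001]]
contact_force: [0.8, -0.6, -2.7]
grip_width: 0.0153
```

```bash
python3 -m handwheel '[{"dx":0.6,"dy":0,"dz":-0.9,"yaw":0},{"dx":1.2,"dy":0,"dz":-1.8,"yaw":0},{"dx":1.7,"dy":0,"dz":-2.6,"yaw":0},{"dx":1.92,"dy":0,"dz":-3.0,"yaw":0},{"dx":1.92,"dy":0.8,"dz":-3.0,"yaw":0},{"dx":1.92,"dy":1.6,"dz":-3.0,"yaw":0},{"dx":1.92,"dy":2.2,"dz":-3.0,"yaw":0},{"dx":1.92,"dy":2.4,"dz":-3.0,"yaw":0},{"dx":1.92,"dy":2.48,"dz":-3.0,"yaw":0},{"dx":1.92,"dy":2.5,"dz":-3.0,"yaw":0},{"dx":1.92,"dy":2.5,"dz":-3.0,"yaw":0}]'
```

```text
t: 12.98
eef_pos: [0.6347, -0.2363, 0.0332]
ee_rot: [[0.988, -0.001, 0.154], [-0.154, 0.001, 0.988], [-0.001, -1.0, 0.001]]
contact_force: [-3.5, 1.7, 6.3]
grip_width: 0.0153
```

```bash
python3 -m handwheel '[{"dx":0,"dy":0,"dz":0,"yaw":0},{"dx":0,"dy":0,"dz":0,"yaw":0},{"dx":0,"dy":0,"dz":0,"yaw":0},{"dx":0,"dy":-0.5,"dz":0,"yaw":0},{"dx":0,"dy":-1.4,"dz":0,"yaw":0},{"dx":0,"dy":-2.4,"dz":0,"yaw":0},{"dx":-1,"dy":-3.2,"dz":-0.3,"yaw":0},{"dx":-2,"dy":-3.5,"dz":-0.7,"yaw":0},{"dx":-3,"dy":-3.5,"dz":-1,"yaw":0},{"dx":-3.6,"dy":-3.5,"dz":-1.1,"yaw":0},{"dx":-3.6,"dy":-3.5,"dz":-1.1,"yaw":0},{"dx":-3.6,"dy":-3.5,"dz":-1.1,"yaw":0}]' 55 60
python3 - <<'E'
from h import *
np.set_printoptions(precision=4,suppress=True)
c,im=snap("wrist","w6.png")
for nm,z in [("cap_grip",.044),("pellet1_center",.007),("mat",0),("jar_mouth",.0985)]:
  for l in arm.landmark_of("wrist",nm): print(nm,l["pixel"],l["p"],at_z(c,l["pixel"],z))
E
```

```text
t: 14.48
eef_pos: [0.4127, -0.2686, 0.2422]
ee_rot: [[0.988, 0.002, 0.154], [-0.154, -0.001, 0.988], [0.002, -1.0, -0.0]]
contact_force: [0.0, 0.6, -0.5]
grip_width: 0.0517
cap_grip [523.0, 115.0] 0.91 [ 0.6336 -0.2383  0.044 ]
pellet1_center [305.9, 185.0] 0.6 [ 0.3931 -0.285   0.007 ]
```

View pics/w6.png

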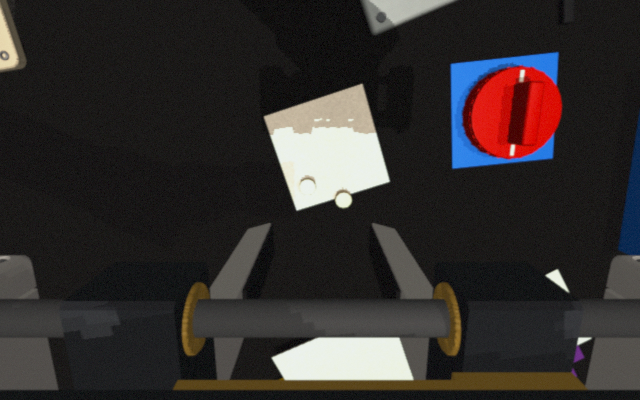

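The cap stands upright on the mat at (515,112). The pellets are at (308,184) and (344,199). The second one has been knocked partly off the sheet. I'll compute the approach.

```bash
cat >> h.py <<'E'
def rel(t,s=None):
    s=s or arm.read_state(); R=np.array(s["ee_rot"]); return np.round(R.T@(np.array(t)-np.array(s["eef_pos"]))/.06,3)
E
python3 - <<'E'
from h import *
np.set_printoptions(precision=4,suppress=True)
c,im=snap("wrist"); h=im[150:215,265:395].astype(int)
# pellet B against black lower part / cream: saturation
d=(h[...,0]-h[...,2]); m=((d>18)&(h[...,0]>120)).astype(np.uint8)
n,_,st,ce=cv2.connectedComponentsWithStats(m)
for i in range(1,n):
    if st[i,4]>40: p=ce[i]+[265,150]; print(p,st[i],at_z(c,p,.012))
for p in[(308,184),(344,199)]: q=at_z(c,p,.012);print(q,rel([q[0],q[1],.005]))
E
```

```text
[288.8455 175.0447] [ 16  11  14  40 246] [ 0.3748 -0.2685  0.012 ]
[306.1758 180.3187] [32 25 19 17 91] [ 0.394  -0.2779  0.012 ]
[342.3551 196.2899] [ 68  38  20  20 138] [ 0.4338 -0.3037  0.012 ]
[ 0.3955 -0.2826  0.012 ] [-0.238  3.94  -0.278]
[ 0.4353 -0.3074  0.012 ] [ 0.481  3.94  -0.584]
```

```bash
python3 -m handwheel '[{"dx":0.48,"dy":0.5,"dz":-0.58,"yaw":0},{"dx":0.48,"dy":1.4,"dz":-0.58,"yaw":0},{"dx":0.48,"dy":2.4,"dz":-0.58,"yaw":0},{"dx":0.48,"dy":3.2,"dz":-0.58,"yaw":0},{"dx":0.48,"dy":3.8,"dz":-0.58,"yaw":0},{"dx":0.48,"dy":3.94,"dz":-0.58,"yaw":0},{"dx":0.48,"dy":3.94,"dz":-0.58,"yaw":0}]' 36 15
python3 -m handwheel '[{"dx":0,"dy":0,"dz":0,"yaw":0},{"dx":0,"dy":0,"dz":0,"yaw":0},{"dx":0,"dy":0,"dz":0,"yaw":0},{"dx":0,"dy":0,"dz":0,"yaw":0}]' 0 15
python3 -c "
from h import *
print(rel([.549,-.0405,.16]))"
```

```text
t: 15.65
eef_pos: [0.4349, -0.3075, 0.0054]
ee_rot: [[0.988, -0.0, 0.154], [-0.154, -0.0, 0.988], [-0.0, -1.0, -0.0]]
contact_force: [0.0, 1.0, -0.0]
grip_width: 0.0338
t: 16.15
eef_pos: [0.4356, -0.3079, 0.0065]
ee_rot: [[0.988, 0.002, 0.154], [-0.154, -0.001, 0.988], [0.002, -1.0, -0.001]]
contact_force: [0.2, 0.3, 7.1]
grip_width: 0.0195
[ 1.187 -2.559  4.692]
```

```bash
python3 -m handwheel '[{"dx":0,"dy":-0.8,"dz":0,"yaw":0},{"dx":0,"dy":-1.8,"dz":0,"yaw":0},{"dx":0.2,"dy":-2.56,"dz":0.8,"yaw":0},{"dx":0.5,"dy":-2.56,"dz":1.8,"yaw":0},{"dx":0.7,"dy":-2.56,"dz":2.8,"yaw":0},{"dx":1.0,"dy":-2.56,"dz":3.7,"yaw":0},{"dx":1.19,"dy":-2.56,"dz":4.5,"yaw":0},{"dx":1.19,"dy":-2.56,"dz":4.69,"yaw":0},{"dx":1.19,"dy":-2.0,"dz":4.69,"yaw":0},{"dx":1.19,"dy":-1.4,"dz":4.69,"yaw":0},{"dx":1.19,"dy":-1.4,"dz":4.69,"yaw":0}]'
python3 -m handwheel '[{"dx":0,"dy":0,"dz":0,"yaw":0},{"dx":0,"dy":0,"dz":0,"yaw":0},{"dx":0,"dy":0,"dz":0,"yaw":0},{"dx":0,"dy":-1,"dz":0,"yaw":0},{"dx":0,"dy":-1.8,"dz":0,"yaw":0},{"dx":0,"dy":-1.8,"dz":0,"yaw":0}]' 33 15
python3 - <<'E'
from h import *
c,im=snap("wrist","w7.png")
print(rel([.395,-.282,.2]))
E
```

```text
t: 17.52
eef_pos: [0.5459, -0.0412, 0.0877]
ee_rot: [[0.988, -0.006, 0.156], [-0.156, -0.0, 0.988], [-0.005, -1.0, -0.001]]
contact_force: [0.7, 0.8, 0.6]
grip_width: 0.0191
t: 18.27
eef_pos: [0.5514, -0.0407, 0.2015]
ee_rot: [[0.988, 0.009, 0.154], [-0.154, -0.0, 0.988], [0.009, -1.0, 0.001]]
contact_force: [-0.3, -0.5, 0.4]
grip_width: 0.0313
[-1.928 -0.024 -4.378]
```

View pics/w7.png

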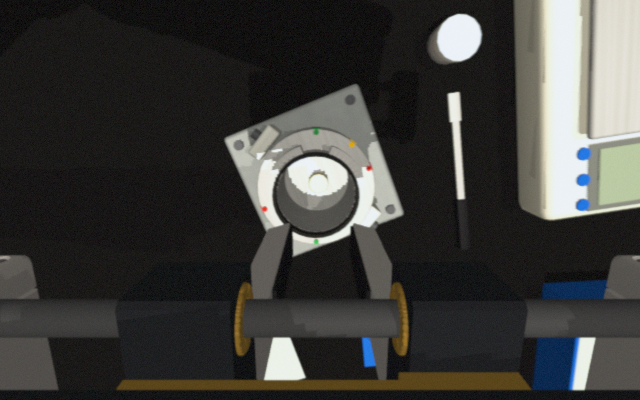

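The first pellet is inside the jar at (318,182). I'll fetch the other one.

```bash
python3 -m handwheel '[{"dx":-0.4,"dy":0,"dz":-0.9,"yaw":0},{"dx":-0.8,"dy":0,"dz":-1.8,"yaw":0},{"dx":-1.2,"dy":0,"dz":-2.7,"yaw":0},{"dx":-1.6,"dy":0,"dz":-3.5,"yaw":0},{"dx":-1.93,"dy":0,"dz":-4.2,"yaw":0},{"dx":-1.93,"dy":0,"dz":-4.38,"yaw":0},{"dx":-1.93,"dy":0,"dz":-4.38,"yaw":0}]'
python3 - <<'E'
from h import *
np.set_printoptions(precision=4,suppress=True)
c,im=snap("wrist")
cv2.imwrite("pics/w8.png",cv2.cvtColor(im[100:300,200:440],cv2.COLOR_RGB2BGR))
for l in arm.landmark_of("wrist","pellet1_center"): q=at_z(c,l["pixel"],.007);print(l,q,rel([q[0],q[1],.005]))
print(rel([.395,-.2815,.005]))
E
```

```text
t: 19.2
eef_pos: [0.3935, -0.2819, 0.1966]
ee_rot: [[0.988, -0.001, 0.155], [-0.155, 0.001, 0.988], [-0.001, -1.0, 0.001]]
contact_force: [-0.2, 0.3, 0.1]
grip_width: 0.031
{'pixel': [318.9, 179.5], 'p': 0.86} [ 0.3914 -0.285   0.007 ] [-0.033  3.195 -0.087]
[ 0.017  3.195 -0.019]
```

View pics/w8.png

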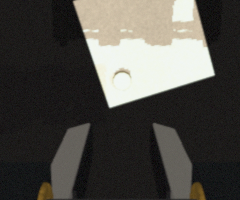

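Only one pellet is left on the paper, at about (321,181). I'll grasp it.

```bash
python3 -m handwheel '[{"dx":0,"dy":0.9,"dz":-0.05,"yaw":0},{"dx":0,"dy":1.8,"dz":-0.05,"yaw":0},{"dx":0,"dy":2.7,"dz":-0.05,"yaw":0},{"dx":0,"dy":3.1,"dz":-0.05,"yaw":0},{"dx":0,"dy":3.18,"dz":-0.05,"yaw":0},{"dx":0,"dy":3.18,"dz":-0.05,"yaw":0}]' 38 15
python3 -m handwheel '[{"dx":0,"dy":0,"dz":0,"yaw":0},{"dx":0,"dy":0,"dz":0,"yaw":0},{"dx":0,"dy":0,"dz":0,"yaw":0},{"dx":0,"dy":0,"dz":0,"yaw":0}]' 0 15
python3 -c "
from h import *
print(rel([.549,-.0405,.16]))"
```

```text
t: 20.05
eef_pos: [0.3939, -0.2845, 0.0068]
ee_rot: [[0.988, 0.0, 0.152], [-0.152, 0.0, 0.988], [0.0, -1.0, 0.0]]
contact_force: [-0.0, -0.3, -0.1]
grip_width: 0.0358
t: 20.55
eef_pos: [0.394, -0.2853, 0.0075]
ee_rot: [[0.988, 0.002, 0.154], [-0.154, -0.001, 0.988], [0.002, -1.0, -0.0]]
contact_force: [0.3, 0.7, 6.5]
grip_width: 0.0194
[ 1.93  -2.54   4.428]
```

```bash
python3 -m handwheel '[{"dx":0,"dy":-0.8,"dz":0,"yaw":0},{"dx":0,"dy":-1.8,"dz":0,"yaw":0},{"dx":0.3,"dy":-2.56,"dz":0.8,"yaw":0},{"dx":0.7,"dy":-2.56,"dz":1.7,"yaw":0},{"dx":1.1,"dy":-2.56,"dz":2.6,"yaw":0},{"dx":1.5,"dy":-2.56,"dz":3.5,"yaw":0},{"dx":1.93,"dy":-2.56,"dz":4.2,"yaw":0},{"dx":1.93,"dy":-2.56,"dz":4.43,"yaw":0},{"dx":1.93,"dy":-2.0,"dz":4.43,"yaw":0},{"dx":1.93,"dy":-1.4,"dz":4.43,"yaw":0},{"dx":1.93,"dy":-1.4,"dz":4.43,"yaw":0}]'
python3 -m handwheel '[{"dx":0,"dy":0,"dz":0,"yaw":0},{"dx":0,"dy":0,"dz":0,"yaw":0},{"dx":0,"dy":0,"dz":0,"yaw":0},{"dx":0,"dy":-1,"dz":0,"yaw":0},{"dx":0,"dy":-1.8,"dz":0,"yaw":0},{"dx":0,"dy":-1.8,"dz":0,"yaw":0}]' 33 15
python3 - <<'E'
from h import *
np.set_printoptions(precision=4,suppress=True)
c,im=snap("wrist");ct,it=snap("top")
a=cv2.resize(im[110:270,240:400],(400,400),interpolation=cv2.INTER_CUBIC);b=cv2.resize(it[130:300,180:520][:, :],(800,400))[:, 200:600]
b=cv2.resize(it[160:300,300:460],(400,350))
o=np.zeros((400,800,3),np.uint8);o[:,:400]=a;o[:350,400:]=b
cv2.imwrite("pics/w9.png",cv2.cvtColor(o,cv2.COLOR_RGB2BGR))
for cn,C in(("top",ct),):
  for nm,z in (("cup_center",.02),("cup_dish",.032),("pellet1_center",.007),("jar_mouth",.0985),("beaker",0),("bottle_amber",0)):
    print(nm,[(l["pixel"],round(l["p"],2),at_z(C,l["pixel"],z)[:2]) for l in arm.landmark_of(cn,nm)])
print("jarmouth wrist",[(l["p"],at_z(c,l["pixel"],.0985)) for l in arm.landmark_of("wrist","jar_mouth")])
E
```

```text
t: 21.92
eef_pos: [0.5456, -0.0409, 0.0889]
ee_rot: [[0.988, -0.006, 0.155], [-0.155, -0.0, 0.988], [-0.006, -1.0, -0.001]]
contact_force: [-0.1, -1.4, -0.2]
grip_width: 0.019
t: 22.68
eef_pos: [0.5513, -0.0408, 0.2027]
ee_rot: [[0.988, 0.008, 0.154], [-0.154, -0.0, 0.988], [0.008, -1.0, 0.001]]
contact_force: [0.7, -0.3, 0.3]
grip_width: 0.031
cup_center [([206.8, 232.2], 0.64, array([0.4646, 0.2819]))]
cup_dish [([208.1, 232.6], 0.84, array([0.4633, 0.2751]))]
pellet1_center [([414.4, 170.9], 0.52, array([ 0.637 , -0.2341]))]
jar_mouth []
beaker [([233.9, 149.4], 0.91, array([0.6812, 0.2327]))]
bottle_amber [([198.8, 168.9], 0.84, array([0.6269, 0.3197])), ([206.2, 233.4], 0.61, array([0.4623, 0.2891]))]
jarmouth wrist [(0.72, array([ 0.549 , -0.0388,  0.0985]))]
```

View pics/w9.png

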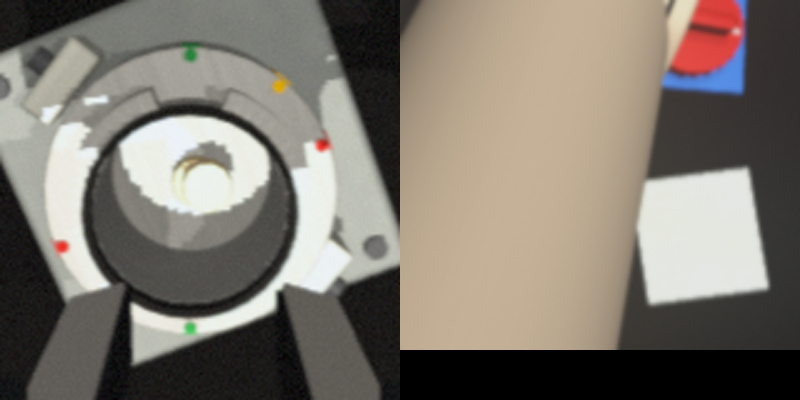

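Both pellets are in the jar and the paper is empty. Next is the cup. The tool can't tilt, so I'll hold the cup by its top edge and press its foot on the seal ring, which should make it pivot between the pads. I'll work out that geometry now.

```bash
cat > tilt.py <<'E'
import numpy as np
a=np.linspace(0,2*np.pi,721)
# jar solids: (rmin,rmax,top rel. ring top)
P=np.concatenate([np.c_[r*np.cos(a),r*np.sin(a),np.full_like(a,z)] for r,z in [(r,z) for z in np.arange(0,-8,-.5) for r in (33,35,36.5)]+[(r,-8.5) for r in range(34,51,2)]+[(33,z) for z in range(-9,-45,-2)]])
def ok(u0,h,th,p):
    q=P-[u0,0,h]; s,c=np.sin(th),np.cos(th)
    # cup axis up dir (s,c), lateral (c,-s) in (u,z)
    ax=q[:,0]*s+q[:,2]*c; la=q[:,0]*c-q[:,2]*s
    return not np.any((ax>-p)&(ax<40-p)&(la**2+q[:,1]**2<26**2))
def tilt(u0,h,p):
    for t in np.arange(0,75,1):
        if ok(u0,h,np.radians(t),p): return t
    return -1
if __name__=="__main__":
  for p in(34,36):
    for u0 in(-5,-10,-15,-20,-25,-30):
        print(p,u0,[(h,tilt(u0,h,p)) for h in(36,34,32,30,28,26,24,22,20,18)])
E
python3 tilt.py
```

```text
34 -5 [(36, np.int64(0)), (34, np.int64(0)), (32, np.int64(0)), (30, np.int64(0)), (28, np.int64(0)), (26, np.int64(0)), (24, np.int64(0)), (22, np.int64(0)), (20, np.int64(0)), (18, np.int64(0))]
34 -10 [(36, np.int64(0)), (34, np.int64(0)), (32, -1), (30, -1), (28, -1), (26, -1), (24, -1), (22, -1), (20, -1), (18, -1)]
34 -15 [(36, np.int64(0)), (34, np.int64(0)), (32, -1), (30, -1), (28, -1), (26, -1), (24, -1), (22, -1), (20, -1), (18, -1)]
34 -20 [(36, np.int64(0)), (34, np.int64(0)), (32, np.int64(74)), (30, -1), (28, -1), (26, -1), (24, -1), (22, -1), (20, -1), (18, -1)]
34 -25 [(36, np.int64(0)), (34, np.int64(0)), (32, np.int64(70)), (30, -1), (28, -1), (26, -1), (24, -1), (22, -1), (20, -1), (18, -1)]
34 -30 [(36, np.int64(0)), (34, np.int64(0)), (32, np.int64(65)), (30, np.int64(71)), (28, -1), (26, -1), (24, -1), (22, -1), (20, -1), (18, -1)]
36 -5 [(36, np.int64(0)), (34, np.int64(0)), (32, np.int64(0)), (30, np.int64(0)), (28, np.int64(0)), (26, np.int64(0)), (24, np.int64(0)), (22, np.int64(0)), (20, np.int64(0)), (18, np.int64(0))]
36 -10 [(36, np.int64(0)), (34, -1), (32, -1), (30, -1), (28, -1), (26, -1), (24, -1), (22, -1), (20, -1), (18, -1)]
36 -15 [(36, np.int64(0)), (34, np.int64(73)), (32, -1), (30, -1), (28, -1), (26, -1), (24, -1), (22, -1), (20, -1), (18, -1)]
36 -20 [(36, np.int64(0)), (34, np.int64(70)), (32, np.int64(74)), (30, -1), (28, -1), (26, -1), (24, -1), (22, -1), (20, -1), (18, -1)]
36 -25 [(36, np.int64(0)), (34, np.int64(66)), (32, np.int64(70)), (30, -1), (28, -1), (26, -1), (24, -1), (22, -1), (20, -1), (18, -1)]
36 -30 [(36, np.int64(0)), (34, np.int64(60)), (32, np.int64(65)), (30, np.int64(71)), (28, -1), (26, -1), (24, -1), (22, -1), (20, -1), (18, -1)]
```

```bash
python3 - <<'E'
from h import *
print(rel([.45,.25,.2]), rel([.464,.28,.2]))
E
```

```text
[-2.36  -0.036  4.528] [-2.207 -0.036  5.058]
```

Pressing the foot down would jam, because the two side contacts pass the pivot. Pushing the cup's lower side against the ring's outer edge looks better: a single contact that tips the lip over the mouth. I'll plan that path and go to the cup.

```bash
python3 -m handwheel '[{"dx":-0.4,"dy":0,"dz":0.9,"yaw":10},{"dx":-0.8,"dy":0,"dz":1.8,"yaw":20},{"dx":-1.2,"dy":0,"dz":2.7,"yaw":30},{"dx":-1.6,"dy":0,"dz":3.6,"yaw":40},{"dx":-2.0,"dy":0,"dz":4.5,"yaw":50},{"dx":-2.2,"dy":0,"dz":5.06,"yaw":60},{"dx":-2.2,"dy":0,"dz":5.06,"yaw":66},{"dx":-2.2,"dy":0,"dz":5.06,"yaw":66},{"dx":-2.2,"dy":0,"dz":5.06,"yaw":66}]' 80 10
python3 - <<'E'
from h import *
from tilt import ok
np.set_printoptions(precision=4,suppress=True)
c,im=snap("wrist")
cv2.imwrite("pics/w10.png",cv2.cvtColor(cv2.resize(im[90:290,220:420],(600,600),interpolation=cv2.INTER_CUBIC),cv2.COLOR_RGB2BGR))
for nm,z in (("cup_center",.02),("cup_dish",.032),("ball1_center",.035)):
    print(nm,[(l["pixel"],round(l["p"],2),at_z(c,l["pixel"],z)[:2]) for l in arm.landmark_of("wrist",nm)])
p=35
for t in range(0,61,5):
    r=np.radians(t);s,k=np.sin(r),np.cos(r);h=26*s+p*k-6;u=-36.5-(26-h*s)/k
    print(t,"h %.1f u %.1f lip u %.1f z %.1f"%(h,u,u+26*k+5*s,h+5*k-26*s),[ok(u-d,h,r,p) for d in(-1,.5,1)])
E
```

```text
t: 24.25
eef_pos: [0.465, 0.2794, 0.1985]
ee_rot: [[0.262, -0.0, 0.965], [-0.965, -0.0, 0.262], [0.0, -1.0, -0.0]]
contact_force: [-0.6, -1.2, -0.1]
grip_width: 0.0754
cup_center [([320.3, 187.0], 0.67, array([0.4564, 0.2775]))]
cup_dish [([320.4, 191.6], 0.62, array([0.4544, 0.2768])), ([319.9, 203.2], 0.52, array([0.4425, 0.2741]))]
ball1_center [([329.0, 180.8], 0.67, array([0.468 , 0.2716]))]
0 h 29.0 u -62.5 lip u -36.5 z 34.0 [False, True, True]
5 h 31.1 u -59.9 lip u -33.5 z 33.8 [False, True, True]
10 h 33.0 u -57.1 lip u -30.6 z 33.4 [False, True, True]
15 h 34.5 u -54.2 lip u -27.8 z 32.6 [False, True, True]
20 h 35.8 u -51.1 lip u -25.0 z 31.6 [False, True, True]
25 h 36.7 u -48.1 lip u -22.4 z 30.3 [False, True, True]
30 h 37.3 u -45.0 lip u -20.0 z 28.6 [False, True, True]
35 h 37.6 u -41.9 lip u -17.8 z 26.8 [False, True, True]
40 h 37.5 u -39.0 lip u -15.8 z 24.6 [False, True, True]
45 h 37.1 u -36.1 lip u -14.2 z 22.3 [False, True, True]
50 h 36.4 u -33.6 lip u -13.0 z 19.7 [False, True, True]
55 h 35.4 u -31.3 lip u -12.3 z 16.9 [False, True, True]
60 h 34.0 u -29.6 lip u -12.3 z 14.0 [False, True, True]
```

View pics/w10.png

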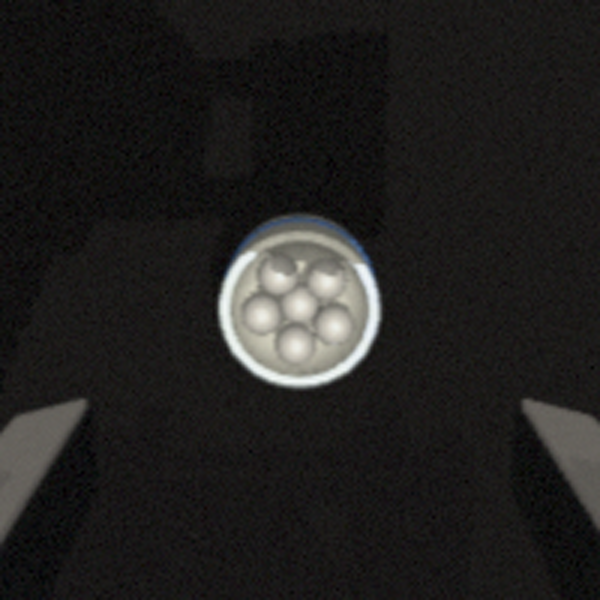

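The cup rim is centred at crop (300,309), which is image (320,193). It holds six balls: five in a ring and one in the middle.

```bash
python3 - <<'E'
from h import *
c=cam("wrist")
for px in((320,192.7),):
  q=at_z(c,px,.04); print(q,rel([q[0],q[1],.030]))
  print(at_z(c,(320-27,192.7),.04)-at_z(c,(320+27,192.7),.04))
E
```

```text
[0.45509273 0.2776236  0.04      ] [-0.011  2.812 -0.17 ]
[-0.01400693  0.05165393  0.        ]
```

```bash
python3 -m handwheel '[{"dx":-0.01,"dy":0.8,"dz":-0.17,"yaw":0},{"dx":-0.01,"dy":1.6,"dz":-0.17,"yaw":0},{"dx":-0.01,"dy":2.3,"dz":-0.17,"yaw":0},{"dx":-0.01,"dy":2.7,"dz":-0.17,"yaw":0},{"dx":-0.01,"dy":2.81,"dz":-0.17,"yaw":0},{"dx":-0.01,"dy":2.81,"dz":-0.17,"yaw":0}]'
python3 -m handwheel '[{"dx":0,"dy":0,"dz":0,"yaw":0},{"dx":0,"dy":0,"dz":0,"yaw":0},{"dx":0,"dy":0,"dz":0,"yaw":0},{"dx":0,"dy":0,"dz":0,"yaw":0},{"dx":0,"dy":-0.05,"dz":0,"yaw":0},{"dx":0,"dy":-0.15,"dz":0,"yaw":0},{"dx":0,"dy":-0.3,"dz":0,"yaw":0},{"dx":0,"dy":-0.5,"dz":0,"yaw":0},{"dx":0,"dy":-0.5,"dz":0,"yaw":0}]' 45 10
python3 -c "
from h import *
c,im=snap('wrist')
cv2.imwrite('pics/w11.png',cv2.cvtColor(im[130:330,220:420],cv2.COLOR_RGB2BGR))
import numpy as np
print(rel([.549-.08*.965,-.0405-.08*.262,.17]))"
```

```text
t: 25.2
eef_pos: [0.4553, 0.2778, 0.0303]
ee_rot: [[0.261, 0.0, 0.965], [-0.965, 0.0, 0.261], [-0.0, -1.0, 0.0]]
contact_force: [0.3, -0.6, 0.6]
grip_width: 0.0751
t: 26.32
eef_pos: [0.4556, 0.2783, 0.0611]
ee_rot: [[0.261, 0.002, 0.965], [-0.965, 0.001, 0.261], [-0.0, -1.0, 0.002]]
contact_force: [1.2, -0.5, -2.9]
grip_width: 0.053
[ 5.538 -1.827 -1.211]
```

View pics/w11.png

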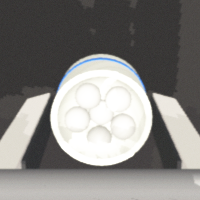

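The cup is held level with all the balls in it. I'll carry it gently to just beside the mouth.

```bash
python3 -m handwheel '[{"dx":0.05,"dy":-0.2,"dz":0,"yaw":0},{"dx":0.2,"dy":-0.6,"dz":-0.05,"yaw":0},{"dx":0.5,"dy":-1.1,"dz":-0.1,"yaw":0},{"dx":0.9,"dy":-1.5,"dz":-0.2,"yaw":0},{"dx":1.4,"dy":-1.75,"dz":-0.3,"yaw":0},{"dx":1.9,"dy":-1.83,"dz":-0.4,"yaw":0},{"dx":2.4,"dy":-1.83,"dz":-0.5,"yaw":0},{"dx":2.9,"dy":-1.83,"dz":-0.6,"yaw":0},{"dx":3.4,"dy":-1.83,"dz":-0.7,"yaw":0},{"dx":3.85,"dy":-1.83,"dz":-0.8,"yaw":0},{"dx":4.2,"dy":-1.83,"dz":-0.9,"yaw":0},{"dx":4.4,"dy":-1.83,"dz":-0.95,"yaw":0}]'
python3 -m handwheel '[{"dx":0.15,"dy":0,"dz":-0.05,"yaw":0},{"dx":0.4,"dy":0,"dz":-0.1,"yaw":0},{"dx":0.7,"dy":0,"dz":-0.16,"yaw":0},{"dx":0.95,"dy":0,"dz":-0.22,"yaw":0},{"dx":1.1,"dy":0,"dz":-0.26,"yaw":0},{"dx":1.14,"dy":0,"dz":-0.26,"yaw":0},{"dx":1.14,"dy":0,"dz":-0.26,"yaw":0}]'
cat > chk.py <<'E'
from h import *
np.set_printoptions(precision=4,suppress=True)
J=np.array([.549,-.0405])
s=arm.read_state();R=np.array(s["ee_rot"]);e=np.array(s["eef_pos"])
d=e[:2]-J;print("u(mm) %.1f lat %.1f h %.1f"%(1e3*d@R[:2,2],1e3*d@R[:2,0],1e3*(e[2]+.005-.0985)),"F",s["contact_force"],"M",s["moment"],s["t"])
for cn in("wrist","scene"):
    c,im=snap(cn)
    for nm in("ball1_center","cup_center","cup_dish"):
        print(cn,nm,[([int(v) for v in l["pixel"]],round(l["p"],2)) for l in arm.landmark_of(cn,nm)])
    cv2.imwrite("pics/%s_%d.png"%(cn,s["t"]*10),cv2.cvtColor(im,cv2.COLOR_RGB2BGR))
E
python3 chk.py
```

```text
t: 27.88
eef_pos: [0.4682, 0.0061, 0.1699]
ee_rot: [[0.259, -0.0, 0.966], [-0.966, -0.0, 0.259], [0.0, -1.0, -0.0]]
contact_force: [-0.0, 0.0, -1.8]
grip_width: 0.0526
t: 28.75
eef_pos: [0.4716, -0.0615, 0.1697]
ee_rot: [[0.262, -0.0, 0.965], [-0.965, 0.0, 0.262], [-0.0, -1.0, -0.0]]
contact_force: [0.1, 0.6, -2.3]
grip_width: 0.0522
u(mm) -80.2 lat -0.0 h 76.2 F [ 0.1288  0.5529 -2.2549] M [-0.0463  0.1045 -0.0148] 28.75
wrist ball1_center [([341, 227], 0.77), ([309, 231], 0.56)]
wrist cup_center [([319, 237], 0.69)]
wrist cup_dish [([321, 244], 0.77)]
scene ball1_center [([267, 184], 0.61)]
scene cup_center [([270, 185], 0.74)]
scene cup_dish [([267, 178], 0.93)]
```

```bash
python3 -m handwheel '[{"dx":0,"dy":0.15,"dz":0,"yaw":0},{"dx":0,"dy":0.4,"dz":0,"yaw":0},{"dx":0,"dy":0.65,"dz":0,"yaw":0},{"dx":0,"dy":0.77,"dz":0,"yaw":0},{"dx":0,"dy":0.77,"dz":0.12,"yaw":0},{"dx":0,"dy":0.77,"dz":0.25,"yaw":0},{"dx":0,"dy":0.77,"dz":0.25,"yaw":0}]'
python3 -m handwheel '[{"dx":0,"dy":0,"dz":0.05,"yaw":0},{"dx":0,"dy":-0.02,"dz":0.09,"yaw":0},{"dx":0,"dy":-0.05,"dz":0.14,"yaw":0},{"dx":0,"dy":-0.075,"dz":0.18,"yaw":0},{"dx":0,"dy":-0.085,"dz":0.21,"yaw":0},{"dx":0,"dy":-0.097,"dz":0.235,"yaw":0},{"dx":0,"dy":-0.097,"dz":0.235,"yaw":0}]'
python3 chk.py
```

```text
t: 30.02
eef_pos: [0.4871, -0.0578, 0.1238]
ee_rot: [[0.262, 0.001, 0.965], [-0.965, -0.0, 0.262], [0.001, -1.0, 0.001]]
contact_force: [0.2, -0.1, -2.2]
grip_width: 0.052
t: 30.9
eef_pos: [0.4998, -0.054, 0.1294]
ee_rot: [[0.262, 0.0, 0.965], [-0.965, 0.0, 0.262], [-0.0, -1.0, 0.0]]
contact_force: [-2.4, -0.1, -0.5]
grip_width: 0.0523
u(mm) -51.0 lat 0.2 h 35.9 F [-2.4413 -0.1495 -0.5163] M [0.0245 0.7325 0.0004] 30.9
wrist ball1_center [([334, 222], 0.82)]
wrist cup_center [([572, 95], 0.45)]
wrist cup_dish [([321, 246], 0.81), ([323, 128], 0.58), ([346, 246], 0.36)]
scene ball1_center [([282, 206], 0.44), ([311, 250], 0.36)]
scene cup_center [([280, 200], 0.67)]
scene cup_dish [([279, 196], 0.87), ([277, 195], 0.72), ([306, 218], 0.59)]
```

```bash
cat > mont.py <<'E'
import cv2,sys,numpy as np
t=sys.argv[1]; w=cv2.imread(f"pics/wrist_{t}.png")[90:290,220:420]; s=cv2.imread(f"pics/scene_{t}.png")[140:280,220:360]
cv2.imwrite(f"pics/m{t}.png",np.hstack([cv2.resize(w,(400,400),interpolation=2),cv2.resize(s,(400,400),interpolation=2)]))
E
python3 mont.py 309
```

```text
(no output)
```

View pics/m309.png

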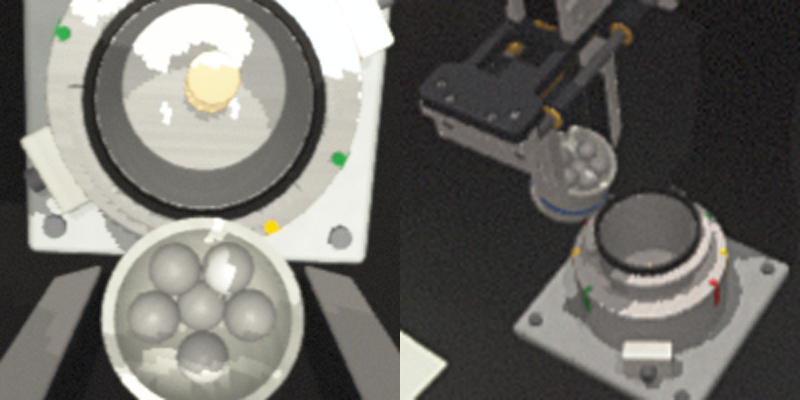

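The cup is tilted about 20° towards the mouth and all six balls are visible in it at crop (150–250, 265–355). The mechanism works. Continuing slowly, with a circle-based ball count in place of views.

```bash
python3 -m handwheel '[{"dx":0,"dy":-0.007,"dz":0.025,"yaw":0},{"dx":0,"dy":-0.013,"dz":0.05,"yaw":0},{"dx":0,"dy":-0.018,"dz":0.075,"yaw":0},{"dx":0,"dy":-0.023,"dz":0.1,"yaw":0},{"dx":0,"dy":-0.026,"dz":0.12,"yaw":0},{"dx":0,"dy":-0.028,"dz":0.135,"yaw":0},{"dx":0,"dy":-0.028,"dz":0.135,"yaw":0},{"dx":0,"dy":-0.028,"dz":0.135,"yaw":0}]'
cat > balls.py <<'E'
from h import *
import sys
J=np.array([.549,-.0405])
s=arm.read_state();R=np.array(s["ee_rot"]);e=np.array(s["eef_pos"]);d=e[:2]-J
u=1e3*d@R[:2,2];h=1e3*(e[2]+.005-.0985)
from scipy.optimize import brentq
dx=-36.5-u
try: th=np.degrees(brentq(lambda t:dx*np.cos(t)+h*np.sin(t)-26,0,1.2))
except Exception as ex: th=None
print("u %.1f h %.1f th %s F %s"%(u,h,th,np.round(s["contact_force"],1)))
def count(im):
    g=cv2.cvtColor(im,cv2.COLOR_RGB2GRAY); roi=cv2.resize(g[190:290,265:375],None,fx=4,fy=4,interpolation=cv2.INTER_CUBIC)
    C=cv2.HoughCircles(cv2.medianBlur(roi,5),cv2.HOUGH_GRADIENT,1,36,param1=80,param2=16,minRadius=42,maxRadius=58)
    return [] if C is None else [[int(265+x/4),int(190+y/4),int(r/4)] for x,y,r in C[0]]
if len(sys.argv)>1: im=cv2.cvtColor(cv2.imread(sys.argv[1]),cv2.COLOR_BGR2RGB)
else:
    c,im=snap("wrist","wrist_%d.png"%(s["t"]*10)); snap("scene","scene_%d.png"%(s["t"]*10)); print(int(s["t"]*10))
L=count(im);print(len(L),L)
try:
    ref=cv2.cvtColor(cv2.imread("pics/wrist_%s.png"%sys.argv[2]),cv2.COLOR_BGR2RGB)
except Exception: pass
E
python3 balls.py pics/wrist_309.png; python3 balls.py
```

```text
t: 32.3
eef_pos: [0.5076, -0.0522, 0.1311]
ee_rot: [[0.261, 0.0, 0.965], [-0.965, -0.0, 0.261], [0.0, -1.0, 0.0]]
contact_force: [-1.7, 0.3, 0.1]
grip_width: 0.0523
u -43.0 h 37.6 th 33.150772322978874 F [-1.7  0.3  0.1]
3 [[321, 268, 13], [334, 223, 13], [344, 247, 13]]
u -43.0 h 37.6 th 33.150772322978874 F [-1.7  0.3  0.1]
323
3 [[321, 270, 13], [333, 226, 13], [307, 224, 12]]
```

```bash
python3 - <<'E'
import cv2,numpy as np
for t in(309,323):
  g=cv2.imread(f"pics/wrist_{t}.png",0)
  roi=cv2.resize(g[190:290,265:375],None,fx=4,fy=4,interpolation=cv2.INTER_CUBIC)
  roi=cv2.createCLAHE(3,(4,4)).apply(cv2.GaussianBlur(roi,(7,7),0))
  for p1,p2 in((40,22),(40,18),(30,20),(60,16)):
    C=cv2.HoughCircles(roi,cv2.HOUGH_GRADIENT,1,70,param1=p1,param2=p2,minRadius=42,maxRadius=60)
    print(t,p1,p2,[] if C is None else [(int(265+x/4),int(190+y/4)) for x,y,r in C[0]])
E
```

```text
309 40 22 [(344, 247), (333, 223), (321, 268), (307, 224), (296, 247), (320, 242)]
309 40 18 [(344, 247), (333, 223), (321, 268), (307, 224), (296, 247), (320, 242), (353, 272)]
309 30 20 [(344, 247), (333, 223), (321, 268), (302, 227), (295, 247), (315, 240), (353, 272)]
309 60 16 [(333, 223), (344, 247), (307, 224), (296, 248), (320, 268), (320, 242), (270, 213)]
323 40 22 [(307, 225), (344, 249), (296, 250), (333, 226), (321, 272), (322, 249)]
323 40 18 [(307, 225), (344, 249), (296, 250), (333, 226), (321, 272), (322, 249)]
323 30 20 [(307, 225), (344, 249), (321, 272), (296, 250), (333, 226), (322, 250), (299, 270), (275, 210)]
323 60 16 [(307, 225), (344, 249), (333, 226), (321, 270), (296, 249), (320, 246), (275, 210)]
```

```bash
sed -i 's/^    C=cv2.HoughCircles.*/    roi=cv2.createCLAHE(3,(4,4)).apply(cv2.GaussianBlur(roi,(7,7),0)); C=cv2.HoughCircles(roi,cv2.HOUGH_GRADIENT,1,70,param1=40,param2=22,minRadius=42,maxRadius=60)/' balls.py
python3 -m handwheel '[{"dx":0,"dy":0,"dz":0.01,"yaw":0},{"dx":0,"dy":0,"dz":0.02,"yaw":0},{"dx":0,"dy":0,"dz":0.03,"yaw":0},{"dx":0,"dy":0,"dz":0.04,"yaw":0},{"dx":0,"dy":0,"dz":0.05,"yaw":0},{"dx":0,"dy":0,"dz":0.06,"yaw":0},{"dx":0,"dy":0,"dz":0.06,"yaw":0},{"dx":0,"dy":0,"dz":0.06,"yaw":0}]'
python3 balls.py
```

```text
t: 33.4
eef_pos: [0.5111, -0.0513, 0.1311]
ee_rot: [[0.261, 0.0, 0.965], [-0.965, -0.0, 0.261], [0.0, -1.0, 0.0]]
contact_force: [-2.7, -0.4, 1.3]
grip_width: 0.0522
u -39.4 h 37.6 th 39.169027145315304 F [-2.7 -0.4  1.3]
334
6 [[321, 268, 13], [334, 223, 12], [307, 223, 12], [297, 248, 13], [345, 247, 14], [322, 248, 14]]
```

```bash
python3 -m handwheel '[{"dx":0,"dy":0,"dz":0.005,"yaw":0},{"dx":0,"dy":0,"dz":0.01,"yaw":0},{"dx":0,"dy":0,"dz":0.015,"yaw":0},{"dx":0,"dy":0,"dz":0.02,"yaw":0},{"dx":0,"dy":0,"dz":0.02,"yaw":0},{"dx":0,"dy":0,"dz":0.02,"yaw":0},{"dx":0,"dy":0,"dz":0.02,"yaw":0},{"dx":0,"dy":0,"dz":0.02,"yaw":0}]'
python3 balls.py
```

```text
t: 34.5
eef_pos: [0.5121, -0.0509, 0.131]
ee_rot: [[0.261, 0.0, 0.965], [-0.965, -0.0, 0.261], [0.0, -1.0, 0.0]]
contact_force: [-1.6, -0.6, 2.1]
grip_width: 0.0521
u -38.3 h 37.5 th 41.029806659744565 F [-1.6 -0.6  2.1]
345
7 [[344, 246, 14], [334, 224, 12], [307, 224, 13], [320, 268, 13], [297, 248, 11], [319, 247, 14], [286, 207, 12]]
```

```bash
python3 mont.py 345
```

```text
(no output)
```

View pics/m345.png

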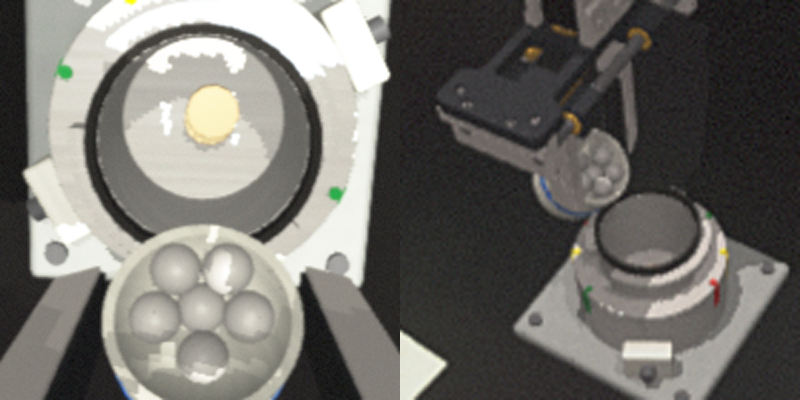

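The cup is now clearly tilted about 40° with six balls still in it. The balls keep their place because the dish is round. Continuing in 1 to 2 degree steps.

```bash
python3 -m handwheel '[{"dx":0,"dy":0,"dz":0.005,"yaw":0},{"dx":0,"dy":0,"dz":0.01,"yaw":0},{"dx":0,"dy":0,"dz":0.015,"yaw":0},{"dx":0,"dy":0,"dz":0.015,"yaw":0},{"dx":0,"dy":0,"dz":0.015,"yaw":0},{"dx":0,"dy":0,"dz":0.015,"yaw":0},{"dx":0,"dy":0,"dz":0.015,"yaw":0},{"dx":0,"dy":0,"dz":0.015,"yaw":0}]'
python3 balls.py
```

```text
t: 35.6
eef_pos: [0.513, -0.0506, 0.131]
ee_rot: [[0.261, -0.0, 0.965], [-0.965, 0.0, 0.261], [-0.0, -1.0, -0.0]]
contact_force: [-1.9, -0.4, 1.7]
grip_width: 0.0521
u -37.4 h 37.5 th 42.45692157856354 F [-1.9 -0.4  1.7]
356
6 [[333, 225, 13], [344, 248, 13], [321, 268, 13], [297, 248, 13], [307, 224, 13], [319, 248, 13]]
```

```bash
python3 - <<'E'
import subprocess
E
python3 - <<'E'
import cv2,numpy as np
# jar-floor view: circles of ball size in the jar region
import glob
for f in sorted(glob.glob("pics/wrist_3*.png"))[-2:]:
  g=cv2.imread(f,0); roi=cv2.resize(g[90:205,260:385],None,fx=4,fy=4,interpolation=2)
  roi=cv2.createCLAHE(3,(4,4)).apply(cv2.GaussianBlur(roi,(7,7),0))
  C=cv2.HoughCircles(roi,cv2.HOUGH_GRADIENT,1,40,param1=40,param2=20,minRadius=24,maxRadius=40)
  print(f,None if C is None else [(int(260+x/4),int(90+y/4),round(float(r)/4,1)) for x,y,r in C[0]])
E
```

```text
pics/wrist_345.png [(284, 187, 7.0)]
pics/wrist_356.png [(341, 172, 9.9)]
```

```bash
python3 -m handwheel '[{"dx":0,"dy":0,"dz":0.005,"yaw":0},{"dx":0,"dy":0,"dz":0.01,"yaw":0},{"dx":0,"dy":0,"dz":0.015,"yaw":0},{"dx":0,"dy":0,"dz":0.015,"yaw":0},{"dx":0,"dy":0,"dz":0.015,"yaw":0},{"dx":0,"dy":0,"dz":0.015,"yaw":0},{"dx":0,"dy":0,"dz":0.015,"yaw":0},{"dx":0,"dy":0,"dz":0.015,"yaw":0}]'
python3 balls.py
```

```text
t: 36.7
eef_pos: [0.5139, -0.0504, 0.1311]
ee_rot: [[0.261, 0.0, 0.965], [-0.965, 0.0, 0.261], [-0.0, -1.0, 0.0]]
contact_force: [-2.0, -0.5, 1.6]
grip_width: 0.0523
u -36.5 h 37.6 th 43.781727259368054 F [-2.  -0.5  1.6]
367
6 [[334, 224, 12], [321, 268, 13], [344, 248, 13], [307, 224, 13], [296, 251, 11], [320, 247, 14]]
```

```bash
tail -c 200 /dev/null; python3 - <<'E'
from tilt import *
for t in(44,46,48,50,52,54):
    r=np.radians(t);s,k=np.sin(r),np.cos(r);h=37.5;u=-36.5-(26-h*s)/k
    print(t,round(u,1),"lip",round(u+26*k+5*s,1),round(h+5*k-26*s,1),ok(u-.5,h,r,35))
E
```

```text
44 -36.4 lip -14.3 23.0 True
46 -35.1 lip -13.4 22.3 True
48 -33.7 lip -12.6 21.5 True
50 -32.3 lip -11.7 20.8 True
52 -30.7 lip -10.8 20.1 True
54 -29.1 lip -9.8 19.4 True
```

```bash
python3 -m handwheel '[{"dx":0,"dy":0,"dz":0.005,"yaw":0},{"dx":0,"dy":0,"dz":0.01,"yaw":0},{"dx":0,"dy":0,"dz":0.015,"yaw":0},{"dx":0,"dy":0,"dz":0.015,"yaw":0},{"dx":0,"dy":0,"dz":0.015,"yaw":0},{"dx":0,"dy":0,"dz":0.015,"yaw":0},{"dx":0,"dy":0,"dz":0.015,"yaw":0},{"dx":0,"dy":0,"dz":0.015,"yaw":0}]'
python3 balls.py
```

```text
t: 37.8
eef_pos: [0.5147, -0.0501, 0.1311]
ee_rot: [[0.261, 0.0, 0.965], [-0.965, 0.0, 0.261], [-0.0, -1.0, 0.0]]
contact_force: [-1.1, -0.5, 2.1]
grip_width: 0.0526
u -35.6 h 37.6 th 45.18522714236424 F [-1.1 -0.5  2.1]
378
7 [[307, 224, 12], [333, 225, 13], [321, 269, 13], [344, 250, 11], [296, 250, 12], [319, 248, 14], [350, 194, 12]]
```

```bash
python3 -m handwheel '[{"dx":0,"dy":0,"dz":0.005,"yaw":0},{"dx":0,"dy":0,"dz":0.01,"yaw":0},{"dx":0,"dy":0,"dz":0.015,"yaw":0},{"dx":0,"dy":0,"dz":0.02,"yaw":0},{"dx":0,"dy":0,"dz":0.02,"yaw":0},{"dx":0,"dy":0,"dz":0.02,"yaw":0},{"dx":0,"dy":0,"dz":0.02,"yaw":0},{"dx":0,"dy":0,"dz":0.02,"yaw":0}]'
python3 balls.py
```

```text
t: 38.9
eef_pos: [0.5159, -0.0499, 0.131]
ee_rot: [[0.261, -0.0, 0.965], [-0.965, 0.0, 0.261], [-0.0, -1.0, -0.0]]
contact_force: [-1.9, -0.5, 1.8]
grip_width: 0.0523
u -34.4 h 37.5 th 46.92014326099315 F [-1.9 -0.5  1.8]
389
6 [[307, 225, 13], [333, 225, 12], [297, 249, 13], [321, 269, 13], [343, 250, 12], [318, 247, 14]]
```

```bash
python3 - <<'E'
import cv2,numpy as np
for t in(309,323,334,345,356,367,378,389):
  im=cv2.imread(f"pics/wrist_{t}.png").astype(int); b=(im[...,0]-im[...,2]>50)
  b[:230]=0;b[300:]=0;b[:,:250]=0;b[:,395:]=0
  s=cv2.imread(f"pics/scene_{t}.png").astype(int); q=(s[...,0]-s[...,2]>50); q[:180]=0;q[225:]=0;q[:,:250]=0;q[:,320:]=0
  y,x=np.nonzero(b); Y,X=np.nonzero(q)
  v=np.linalg.eigh(np.cov(np.c_[X,Y].T))[1][:,-1] if len(X)>5 else [0,0]
  print(t,len(x),(x.min(),x.max(),y.min(),y.max()) if len(x) else "","scene",len(X),X.mean() if len(X) else 0,Y.mean() if len(X) else 0,np.degrees(np.arctan2(v[1],v[0])))
E
```

```text
309 0  scene 1 277.0 214.0 0.0
323 1 (np.int64(299), np.int64(299), np.int64(296), np.int64(296)) scene 4 268.5 204.0 0.0
334 67 (np.int64(280), np.int64(359), np.int64(282), np.int64(298)) scene 8 269.875 205.25 69.89991805695236
345 77 (np.int64(278), np.int64(359), np.int64(279), np.int64(298)) scene 8 270.5 205.75 65.88014985194894
356 82 (np.int64(278), np.int64(362), np.int64(278), np.int64(298)) scene 7 270.57142857142856 205.57142857142858 68.09674471199102
367 87 (np.int64(277), np.int64(363), np.int64(278), np.int64(298)) scene 8 270.875 205.25 65.79743041171122
378 87 (np.int64(276), np.int64(363), np.int64(277), np.int64(298)) scene 9 271.1111111111111 205.66666666666666 66.87924507076741
389 88 (np.int64(276), np.int64(363), np.int64(276), np.int64(298)) scene 10 271.6 205.9 67.1947828908941
```

```bash
python3 -m handwheel '[{"dx":0,"dy":0,"dz":0.005,"yaw":0},{"dx":0,"dy":0,"dz":0.01,"yaw":0},{"dx":0,"dy":0,"dz":0.015,"yaw":0},{"dx":0,"dy":0,"dz":0.02,"yaw":0},{"dx":0,"dy":0,"dz":0.02,"yaw":0},{"dx":0,"dy":0,"dz":0.02,"yaw":0},{"dx":0,"dy":0,"dz":0.02,"yaw":0},{"dx":0,"dy":0,"dz":0.02,"yaw":0}]'
python3 balls.py
```

```text
t: 40.0
eef_pos: [0.517, -0.0495, 0.131]
ee_rot: [[0.261, -0.0, 0.965], [-0.965, 0.0, 0.261], [-0.0, -1.0, -0.0]]
contact_force: [-1.3, -0.3, 2.2]
grip_width: 0.0521
u -33.2 h 37.5 th 48.60306141728491 F [-1.3 -0.3  2.2]
400
4 [[299, 236, 10], [322, 222, 14], [342, 236, 14], [321, 245, 13]]
```

```bash
python3 -m handwheel '[{"dx":0,"dy":0,"dz":0,"yaw":0},{"dx":0,"dy":0,"dz":0,"yaw":0},{"dx":0,"dy":0,"dz":0,"yaw":0},{"dx":0,"dy":0,"dz":0,"yaw":0}]'
python3 balls.py
python3 - <<'E'
import cv2,numpy as np,glob
f=sorted(glob.glob("pics/wrist_4*.png"))[-1]
g=cv2.imread(f,0)
for nm,(r0,r1,c0,c1),rr,md in(("cup",(190,290,265,375),(42,60),60),("jar",(90,205,260,385),(24,42),44)):
  roi=cv2.resize(g[r0:r1,c0:c1],None,fx=4,fy=4,interpolation=2)
  roi=cv2.createCLAHE(3,(4,4)).apply(cv2.GaussianBlur(roi,(7,7),0))
  for p2 in(22,19,16):
    C=cv2.HoughCircles(roi,cv2.HOUGH_GRADIENT,1,md,param1=40,param2=p2,minRadius=rr[0],maxRadius=rr[1])
    print(f,nm,p2,None if C is None else [(int(c0+x/4),int(r0+y/4),round(float(r)/4,1)) for x,y,r in C[0]])
a=cv2.imread(f)[90:290,220:420]
cv2.imwrite("pics/last.png",cv2.resize(a,(600,600),interpolation=2))
E
```

```text
t: 40.6
eef_pos: [0.517, -0.0495, 0.1311]
ee_rot: [[0.261, -0.0, 0.965], [-0.965, 0.0, 0.261], [-0.0, -1.0, -0.0]]
contact_force: [-1.1, 0.2, 1.8]
grip_width: 0.052
u -33.2 h 37.6 th 48.612400099160446 F [-1.1  0.2  1.8]
406
5 [[343, 235, 13], [321, 221, 12], [298, 235, 12], [321, 244, 14], [291, 195, 11]]
pics/wrist_406.png cup 22 [(299, 235, 13.1), (321, 222, 14.0), (342, 236, 13.7), (322, 248, 10.7), (291, 196, 11.2)]
pics/wrist_406.png cup 19 [(299, 235, 13.1), (321, 222, 14.0), (342, 236, 13.7), (322, 248, 10.7), (350, 197, 14.3), (290, 196, 14.6)]
pics/wrist_406.png cup 16 [(299, 235, 13.1), (321, 222, 14.0), (342, 236, 13.7), (321, 243, 14.9), (359, 220, 12.9), (350, 197, 14.3), (342, 257, 14.9), (290, 196, 14.6), (296, 266, 14.0)]
pics/wrist_406.png jar 22 [(299, 131, 9.5), (338, 127, 9.8), (366, 144, 7.6), (283, 193, 6.7)]
pics/wrist_406.png jar 19 [(299, 131, 9.5), (338, 127, 9.8), (366, 144, 9.8), (290, 145, 9.2), (284, 192, 8.1)]
pics/wrist_406.png jar 16 [(299, 131, 9.5), (338, 127, 9.8), (291, 149, 10.4), (284, 191, 8.9), (280, 136, 7.6), (366, 144, 9.8), (270, 178, 7.3), (380, 133, 10.4), (296, 174, 9.5), (343, 179, 8.9), (312, 138, 7.2), (322, 151, 10.1), (274, 158, 6.4), (351, 194, 10.1)]
```

Four balls are left in the cup, at (299,235), (321,222), (342,236) and (321,245). Two are in the jar, at (299,131) and (338,127). Now I need a path that levels the cup by hooking its foot on the inside of the ring, where any spill would stay in the jar.

```bash
python3 - <<'E'
from tilt import *
def mx(u0,h,p=35):
    # follow continuously downward from 49
    for t in np.arange(50,-1,-2):
        if ok(u0,h,np.radians(t),p): return int(t)
    return -1
print("u:",list(range(-4,-50,-5)))
for h in(48,44,42,40,38,36,34,32,30): print(h,[mx(u,h) for u in range(-4,-50,-5)])
E
```

```text
u: [-4, -9, -14, -19, -24, -29, -34, -39, -44, -49]
48 [50, 50, 50, 50, 50, 50, 50, 50, 50, 50]
44 [50, 50, 50, 50, 50, 50, 50, 50, 50, 50]
42 [50, 50, 50, 50, 50, 50, 50, 50, 50, 50]
40 [50, 50, 50, 48, 36, 26, 50, 50, 50, 50]
38 [50, 50, 50, 36, 24, 18, 50, 50, 50, 50]
36 [50, 50, 36, 20, 10, 6, 4, 50, 50, 50]
34 [50, 42, -1, -1, -1, -1, -1, 50, 50, 50]
32 [50, -1, -1, -1, -1, -1, -1, -1, 50, 50]
30 [4, -1, -1, -1, -1, -1, -1, -1, -1, 50]
```

```bash
python3 -m handwheel '[{"dx":0,"dy":-0.07,"dz":0,"yaw":0},{"dx":0,"dy":-0.14,"dz":0,"yaw":0},{"dx":0,"dy":-0.21,"dz":0,"yaw":0},{"dx":0,"dy":-0.21,"dz":0.1,"yaw":0},{"dx":0,"dy":-0.21,"dz":0.2,"yaw":0},{"dx":0,"dy":-0.21,"dz":0.3,"yaw":0},{"dx":0,"dy":-0.21,"dz":0.35,"yaw":0},{"dx":0,"dy":-0.21,"dz":0.35,"yaw":0}]'
python3 balls.py
```

```text
t: 41.7
eef_pos: [0.5374, -0.044, 0.1435]
ee_rot: [[0.261, -0.0, 0.965], [-0.965, -0.0, 0.261], [0.0, -1.0, -0.0]]
contact_force: [-0.5, -0.0, -1.9]
grip_width: 0.052
u -12.1 h 50.0 th 53.89156683195905 F [-0.5 -0.  -1.9]
417
4 [[343, 236, 13], [321, 223, 14], [299, 236, 12], [321, 246, 13]]
```

Four balls are still held and the tilt is held by friction. I'll lower and hook.

```bash
python3 -m handwheel '[{"dx":0,"dy":0.05,"dz":0,"yaw":0},{"dx":0,"dy":0.1,"dz":0,"yaw":0},{"dx":0,"dy":0.15,"dz":0,"yaw":0},{"dx":0,"dy":0.2,"dz":0,"yaw":0},{"dx":0,"dy":0.2,"dz":-0.04,"yaw":0},{"dx":0,"dy":0.2,"dz":-0.08,"yaw":0},{"dx":0,"dy":0.2,"dz":-0.12,"yaw":0},{"dx":0,"dy":0.2,"dz":-0.16,"yaw":0},{"dx":0,"dy":0.2,"dz":-0.2,"yaw":0},{"dx":0,"dy":0.2,"dz":-0.24,"yaw":0},{"dx":0,"dy":0.2,"dz":-0.28,"yaw":0},{"dx":0,"dy":0.2,"dz":-0.28,"yaw":0}]'
python3 balls.py
python3 - <<'E'
import cv2,numpy as np,glob
for f in sorted(glob.glob("pics/wrist_4*.png"))[-3:]:
  im=cv2.imread(f).astype(int); b=(im[...,0]-im[...,2]>50); b[:180]=0;b[300:]=0;b[:,:250]=0;b[:,395:]=0
  y,x=np.nonzero(b);print(f,len(x),(x.min(),x.max(),y.min(),y.max()) if len(x) else "")
E
```

```text
t: 43.3
eef_pos: [0.5206, -0.0487, 0.1317]
ee_rot: [[0.261, -0.001, 0.965], [-0.965, -0.0, 0.261], [-0.0, -1.0, -0.001]]
contact_force: [-0.5, 1.7, 2.8]
grip_width: 0.0522
u -29.5 h 38.2 th 52.41224250074736 F [-0.5  1.7  2.8]
433
5 [[343, 235, 14], [298, 235, 13], [321, 221, 14], [318, 242, 14], [290, 201, 13]]
pics/wrist_406.png 92 (np.int64(275), np.int64(365), np.int64(276), np.int64(299))
pics/wrist_417.png 94 (np.int64(276), np.int64(365), np.int64(276), np.int64(299))
pics/wrist_433.png 0
```

The blue rear band has vanished, so the cup has levelled, and four balls are still in it. I'll finish levelling and carry it back.

```bash
python3 -m handwheel '[{"dx":0,"dy":0.015,"dz":0,"yaw":0},{"dx":0,"dy":0.03,"dz":0,"yaw":0},{"dx":0,"dy":0.03,"dz":0,"yaw":0},{"dx":0,"dy":-0.1,"dz":0,"yaw":0},{"dx":0,"dy":-0.3,"dz":0,"yaw":0},{"dx":0,"dy":-0.5,"dz":0,"yaw":0},{"dx":0,"dy":-0.6,"dz":0,"yaw":0},{"dx":0,"dy":-0.6,"dz":0,"yaw":0}]'
python3 balls.py; python3 -c "
from h import *
print(rel([.4553,.2778,.033]))"
```

```text
t: 44.4
eef_pos: [0.5214, -0.0483, 0.1682]
ee_rot: [[0.262, 0.001, 0.965], [-0.965, 0.0, 0.262], [0.0, -1.0, 0.001]]
contact_force: [0.8, 0.3, -1.7]
grip_width: 0.0523
u -28.7 h 74.7 th 26.20321263205533 F [ 0.8  0.3 -1.7]
444
4 [[298, 235, 13], [343, 235, 13], [322, 221, 14], [319, 242, 14]]
[-5.53   2.243  0.366]
```

```bash
python3 -m handwheel '[{"dx":-0.1,"dy":0,"dz":0,"yaw":0},{"dx":-0.4,"dy":0,"dz":0.02,"yaw":0},{"dx":-0.8,"dy":0,"dz":0.06,"yaw":0},{"dx":-1.3,"dy":0,"dz":0.1,"yaw":0},{"dx":-1.8,"dy":0,"dz":0.14,"yaw":0},{"dx":-2.3,"dy":0,"dz":0.18,"yaw":0},{"dx":-2.8,"dy":0,"dz":0.2,"yaw":0},{"dx":-3.3,"dy":0,"dz":0.24,"yaw":0},{"dx":-3.8,"dy":0,"dz":0.28,"yaw":0},{"dx":-4.3,"dy":0,"dz":0.32,"yaw":0},{"dx":-4.7,"dy":0,"dz":0.35,"yaw":0},{"dx":-5.0,"dy":0,"dz":0.37,"yaw":0}]'
python3 -m handwheel '[{"dx":-0.2,"dy":0.1,"dz":0,"yaw":0},{"dx":-0.4,"dy":0.35,"dz":0,"yaw":0},{"dx":-0.5,"dy":0.7,"dz":0,"yaw":0},{"dx":-0.53,"dy":1.1,"dz":0,"yaw":0},{"dx":-0.53,"dy":1.45,"dz":0,"yaw":0},{"dx":-0.53,"dy":1.7,"dz":0,"yaw":0},{"dx":-0.53,"dy":1.85,"dz":0,"yaw":0},{"dx":-0.53,"dy":1.95,"dz":0,"yaw":0},{"dx":-0.53,"dy":2.0,"dz":0,"yaw":0},{"dx":-0.53,"dy":2.05,"dz":0,"yaw":0},{"dx":-0.53,"dy":2.1,"dz":0,"yaw":0},{"dx":-0.53,"dy":2.1,"dz":0,"yaw":0}]'
python3 balls.py
```

```text
t: 46.0
eef_pos: [0.4633, 0.2483, 0.1673]
ee_rot: [[0.262, -0.001, 0.965], [-0.965, -0.0, 0.262], [-0.0, -1.0, -0.001]]
contact_force: [-0.8, -0.3, -2.3]
grip_width: 0.0523
t: 47.5
eef_pos: [0.4558, 0.2777, 0.0416]
ee_rot: [[0.261, -0.0, 0.965], [-0.965, 0.0, 0.261], [-0.0, -1.0, -0.0]]
contact_force: [0.5, 0.6, -2.1]
grip_width: 0.052
u -6.8 h -51.9 th None F [ 0.5  0.6 -2.1]
475
2 [[300, 239, 13], [344, 237, 12]]
```

```bash
python3 -m handwheel '[{"dx":0,"dy":0.03,"dz":0,"yaw":0},{"dx":0,"dy":0.06,"dz":0,"yaw":0},{"dx":0,"dy":0.09,"dz":0,"yaw":0},{"dx":0,"dy":0.12,"dz":0,"yaw":0},{"dx":0,"dy":0.14,"dz":0,"yaw":0},{"dx":0,"dy":0.16,"dz":0,"yaw":0},{"dx":0,"dy":0.17,"dz":0,"yaw":0},{"dx":0,"dy":0.17,"dz":0,"yaw":0}]'
python3 -m handwheel '[{"dx":0,"dy":0.01,"dz":0,"yaw":0},{"dx":0,"dy":0.02,"dz":0,"yaw":0},{"dx":0,"dy":0.03,"dz":0,"yaw":0},{"dx":0,"dy":0.04,"dz":0,"yaw":0},{"dx":0,"dy":0.04,"dz":0,"yaw":0}]'
python3 balls.py
```

```text
t: 48.6
eef_pos: [0.4558, 0.2779, 0.0328]
ee_rot: [[0.261, -0.0, 0.965], [-0.965, 0.002, 0.261], [-0.002, -1.0, 0.0]]
contact_force: [-2.8, -0.9, 13.3]
grip_width: 0.0523
t: 49.22
eef_pos: [0.4553, 0.2778, 0.0304]
ee_rot: [[0.261, -0.001, 0.965], [-0.965, 0.002, 0.261], [-0.002, -1.0, -0.001]]
contact_force: [-4.1, -0.8, 14.0]
grip_width: 0.0521
u -7.3 h -63.1 th None F [-4.1 -0.8 14. ]
492
2 [[345, 248, 13], [299, 250, 13]]
```

```bash
python3 -m handwheel '[{"dx":0,"dy":-0.02,"dz":0,"yaw":0},{"dx":0,"dy":-0.02,"dz":0,"yaw":0},{"dx":0,"dy":-0.02,"dz":0,"yaw":0},{"dx":0,"dy":-0.02,"dz":0,"yaw":0},{"dx":0,"dy":-0.4,"dz":0,"yaw":0},{"dx":0,"dy":-1.2,"dz":0,"yaw":0},{"dx":0,"dy":-2.0,"dz":0,"yaw":0},{"dx":0,"dy":-2.4,"dz":0,"yaw":0},{"dx":0,"dy":-2.4,"dz":0,"yaw":0}]' 80 10
python3 balls.py
python3 - <<'E'
from h import *
import glob
np.set_printoptions(precision=4,suppress=True)
c=cam("wrist");f=sorted(glob.glob("pics/wrist_*.png"))[-1]
im=cv2.imread(f);g=cv2.cvtColor(im,cv2.COLOR_BGR2GRAY)
m=(g[120:260,260:380]>110).astype(np.uint8);n,_,st,ce=cv2.connectedComponentsWithStats(m)
i=1+np.argmax(st[1:,4]);print(f,st[i]+[260,120,0,0,0],ce[i]+[260,120])
roi=cv2.resize(g[150:240,275:365],None,fx=6,fy=6,interpolation=2);roi=cv2.createCLAHE(3,(4,4)).apply(cv2.GaussianBlur(roi,(7,7),0))
for p2 in(24,20):
  C=cv2.HoughCircles(roi,cv2.HOUGH_GRADIENT,1,60,param1=40,param2=p2,minRadius=32,maxRadius=50)
  print([] if C is None else [(int(275+x/6),int(150+y/6),round(float(r)/6,1)) for x,y,r in C[0]])
print([(l["pixel"],round(l["p"],2),at_z(c,l["pixel"],.02)) for l in arm.landmark_of("wrist","cup_center")],[(l["pixel"],round(l["p"],2)) for l in arm.landmark_of("wrist","cup_dish")])
W=im[90:290,220:420]; L=[l for l in sorted(glob.glob("pics/wrist_4*.png")) if "444" in l][0]; B=cv2.imread(L)[90:290,220:420]
S=cv2.imread(sorted(glob.glob("pics/scene_*.png"))[-1])
o=np.vstack([np.hstack([cv2.resize(W,(400,400),interpolation=2),cv2.resize(B,(400,400),interpolation=2)]),np.hstack([cv2.resize(S[100:200,300:500],(400,200),interpolation=2),cv2.resize(S[160:310,220:520],(400,200),interpolation=2)])])
cv2.imwrite("pics/last.png",o)
E
```

```text
t: 50.45
eef_pos: [0.4568, 0.2782, 0.1744]
ee_rot: [[0.262, 0.003, 0.965], [-0.965, 0.002, 0.262], [-0.001, -1.0, 0.003]]
contact_force: [-0.2, 0.5, 0.1]
grip_width: 0.075
u -5.6 h 80.9 th 38.35698942667346 F [-0.2  0.5  0.1]
504
7 [[343, 255, 14], [357, 237, 14], [280, 234, 14], [334, 274, 14], [314, 213, 14], [303, 269, 11], [303, 241, 14]]
pics/wrist_504.png [ 293  184   57   56 2507] [320.8221 211.2445]
[(321, 216, 7.1), (322, 203, 5.5), (309, 211, 6.0), (333, 211, 5.6)]
[(321, 201, 7.1), (301, 168, 8.2), (309, 209, 8.0), (321, 216, 7.1), (333, 210, 8.0), (332, 166, 8.2), (340, 174, 7.1), (286, 158, 6.2), (286, 214, 7.1), (348, 186, 7.5)]
[([320.8, 204.7], 0.75, array([0.435 , 0.2721, 0.02  ]))] [([324.3, 209.8], 0.79)]
```

View pics/last.png

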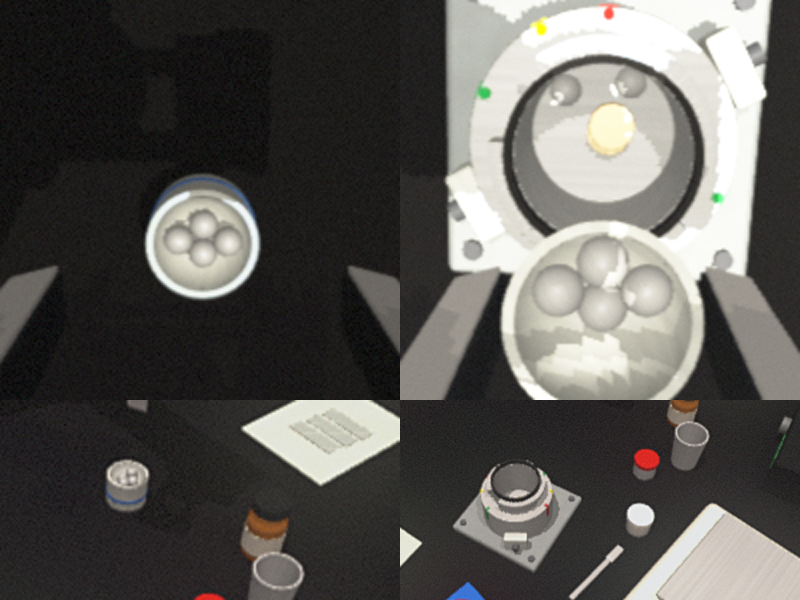

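The picture (the last one I can view) shows the cup upright on the bench with four balls centred at (203,237). The jar holds two balls and the pellets, and the bystanders are in place. Next, the cap on the mat.

```bash
python3 -c "
from h import *
print(rel([.6347,-.2363,.2]),np.degrees(np.arctan2(*np.array(arm.read_state()['ee_rot'])[[1,0],2])))"
```

```text
[ 9.047 -0.467  0.654] 15.148389755603558
```

```bash
python3 -m handwheel '[{"dx":0.5,"dy":-0.47,"dz":0.03,"yaw":0},{"dx":1.4,"dy":-0.47,"dz":0.1,"yaw":-6},{"dx":2.3,"dy":-0.47,"dz":0.15,"yaw":-14},{"dx":3.2,"dy":-0.47,"dz":0.2,"yaw":-22},{"dx":4.1,"dy":-0.47,"dz":0.3,"yaw":-30},{"dx":5.0,"dy":-0.47,"dz":0.35,"yaw":-38},{"dx":5.9,"dy":-0.47,"dz":0.4,"yaw":-46},{"dx":6.8,"dy":-0.47,"dz":0.5,"yaw":-54},{"dx":7.7,"dy":-0.47,"dz":0.55,"yaw":-62},{"dx":8.5,"dy":-0.47,"dz":0.6,"yaw":-66},{"dx":9.05,"dy":-0.47,"dz":0.65,"yaw":-66},{"dx":9.05,"dy":-0.47,"dz":0.65,"yaw":-66}]' 60 60
python3 -m handwheel '[{"dx":0,"dy":0,"dz":0,"yaw":0},{"dx":0,"dy":0,"dz":0,"yaw":0}]'
python3 - <<'E'
from h import *
np.set_printoptions(precision=4,suppress=True)
c,im=snap("wrist","cap2.png")
for l in arm.landmark_of("wrist","cap_grip"): print(l,at_z(c,l["pixel"],.044))
# white end marks (cap top face z=.028) among red
r=(im[...,0].astype(int)-im[...,2]>80).astype(np.uint8); r=cv2.morphologyEx(r,cv2.MORPH_CLOSE,np.ones((15,15)))
y,x=np.nonzero(r);print("red",x.min(),x.max(),y.min(),y.max())
w=((im.min(2)>150)&(r>0)).astype(np.uint8);n,_,st,ce=cv2.connectedComponentsWithStats(w)
P=[ce[i] for i in range(1,n) if st[i,4]>8];print(P,[at_z(c,p,.028) for p in P])
if len(P)==2:
    q=[at_z(c,p,.028) for p in P];d=q[0]-q[1];print(np.degrees(np.arctan2(d[1],d[0])))
print(rel([.6347,-.2363,.034]),np.degrees(np.arctan2(*np.array(arm.read_state()['ee_rot'])[[1,0],2])))
E
```

```text
t: 52.15
eef_pos: [0.6342, -0.2401, 0.1993]
ee_rot: [[0.987, -0.003, 0.159], [-0.159, -0.001, 0.987], [-0.002, -1.0, -0.001]]
contact_force: [-0.4, -0.0, -0.0]
grip_width: 0.0565
t: 52.4
eef_pos: [0.6353, -0.2343, 0.2007]
ee_rot: [[0.988, -0.001, 0.152], [-0.152, 0.002, 0.988], [-0.001, -1.0, 0.001]]
contact_force: [-0.5, 0.8, 0.3]
grip_width: 0.0564
{'pixel': [322.9, 188.7], 'p': 0.63} [ 0.6369 -0.2407  0.044 ]
red 118 471 0 354
[array([320.8621, 142.8966]), array([320.5882, 222.8824])] [array([ 0.6414, -0.1976,  0.028 ]), array([ 0.6285, -0.2803,  0.028 ])]
81.1086101168594
[-0.008  2.786 -0.03 ] 81.24805541471319
```

```bash
python3 -m handwheel '[{"dx":0,"dy":0.9,"dz":-0.05,"yaw":0},{"dx":0,"dy":1.8,"dz":-0.05,"yaw":0},{"dx":0,"dy":2.5,"dz":-0.05,"yaw":0},{"dx":0,"dy":2.78,"dz":-0.05,"yaw":0},{"dx":0,"dy":2.78,"dz":-0.05,"yaw":0}]'
python3 -m handwheel '[{"dx":0,"dy":0,"dz":0,"yaw":0},{"dx":0,"dy":0,"dz":0,"yaw":0},{"dx":0,"dy":0,"dz":0,"yaw":0},{"dx":0,"dy":0,"dz":0,"yaw":0},{"dx":0,"dy":-0.5,"dz":0,"yaw":0},{"dx":0,"dy":-1.4,"dz":0,"yaw":0},{"dx":0,"dy":-2.3,"dz":0,"yaw":0},{"dx":0,"dy":-2.5,"dz":0,"yaw":0},{"dx":0,"dy":-2.5,"dz":0,"yaw":0}]' 0 60
python3 - <<'E'
from h import *
np.set_printoptions(precision=4,suppress=True)
c,im=snap("wrist","cap3.png"); y=im.astype(int)
print(rel([.549,-.0405,.184]),np.degrees(np.arctan2(*np.array(arm.read_state()['ee_rot'])[[1,0],2])))
for f in("w5.png","cap3.png"):
  im=cv2.imread("pics/"+f)[...,::-1]; w=((im.min(2)>170)).astype(np.uint8)[150:190,300:345];n,_,st,ce=cv2.connectedComponentsWithStats(w)
  print(f,[(ce[i]+[300,150],st[i,2:5]) for i in range(1,n) if st[i,4]>15])
E
```

```text
t: 53.12
eef_pos: [0.6347, -0.2388, 0.0341]
ee_rot: [[0.988, -0.001, 0.153], [-0.153, 0.0, 0.988], [-0.001, -1.0, 0.0]]
contact_force: [-0.0, 0.5, 1.4]
grip_width: 0.0565
t: 54.25
eef_pos: [0.6346, -0.2389, 0.184]
ee_rot: [[0.988, -0.0, 0.154], [-0.154, 0.001, 0.988], [-0.0, -1.0, 0.001]]
contact_force: [-0.1, 0.0, -3.4]
grip_width: 0.0155
[-1.904 -0.015  3.042] 81.15426908688006
w5.png [(array([321.5, 168. ]), array([  8,  23, 184], dtype=int32))]
cap3.png []
```

```bash
python3 - <<'E'
import cv2,numpy as np
for f in("w4.png","w5.png","cap3.png"):
  im=cv2.imread("pics/"+f).astype(int)
  col=im[140:200,318:325].mean(1); s=col.min(1)/np.maximum(col[:,2],1)  # whiteness
  k=np.nonzero(s>.6)[0]+140; print(f,k.tolist(), col[k-140,2].astype(int).tolist()[:30])
E
```

```text
w4.png [140, 141, 142, 143, 157, 158, 159, 160, 161, 162, 163, 164, 165, 166, 167, 168, 169, 170, 171, 172, 173, 174, 175, 176, 177, 178, 179] [254, 254, 254, 250, 255, 255, 255, 255, 255, 255, 255, 255, 255, 255, 255, 255, 255, 255, 255, 255, 255, 255, 255, 255, 255, 255, 255]
w5.png [140, 141, 142, 143, 157, 158, 159, 160, 161, 162, 163, 164, 165, 166, 167, 168, 169, 170, 171, 172, 173, 174, 175, 176, 177, 178, 179] [113, 107, 115, 144, 254, 255, 255, 255, 255, 255, 255, 255, 255, 255, 255, 255, 255, 255, 255, 255, 255, 255, 255, 255, 255, 255, 255]
cap3.png [152, 153, 154, 155, 156, 157, 158, 159, 160, 161, 162, 163, 164, 165, 166, 167, 168, 169, 170, 171, 172] [186, 191, 192, 191, 191, 191, 191, 192, 192, 192, 190, 190, 190, 190, 190, 190, 190, 190, 189, 189, 186]
```

```bash
python3 -m handwheel '[{"dx":-0.5,"dy":0,"dz":0.8,"yaw":0},{"dx":-1.0,"dy":0,"dz":1.6,"yaw":0},{"dx":-1.5,"dy":0,"dz":2.4,"yaw":0},{"dx":-1.9,"dy":0,"dz":2.9,"yaw":0},{"dx":-1.9,"dy":0,"dz":3.0,"yaw":0},{"dx":-1.9,"dy":0,"dz":3.0,"yaw":0},{"dx":-1.9,"dy":0,"dz":3.0,"yaw":0}]'
python3 -c "
from h import *
print(rel([.549-.154*.0027,-.0405-.988*.0027,.14]))"
```

```text
t: 55.18
eef_pos: [0.5501, -0.0456, 0.1838]
ee_rot: [[0.988, -0.001, 0.156], [-0.156, -0.001, 0.988], [-0.0, -1.0, -0.001]]
contact_force: [0.5, -0.5, -2.0]
grip_width: 0.0155
[-0.031  0.73   0.037]
```

```bash
python3 -m handwheel '[{"dx":0,"dy":0.35,"dz":0,"yaw":0},{"dx":0,"dy":0.7,"dz":0,"yaw":0},{"dx":0,"dy":0.73,"dz":0,"yaw":0},{"dx":0,"dy":0.73,"dz":0,"yaw":0},{"dx":0,"dy":0.73,"dz":0,"yaw":0}]'
python3 -c "
from h import *
print(rel([.549-.154*.0027,-.0405-.988*.0027,.125]))"
```

```text
t: 55.8
eef_pos: [0.5507, -0.0444, 0.1415]
ee_rot: [[0.988, 0.002, 0.154], [-0.154, -0.0, 0.988], [0.002, -1.0, 0.0]]
contact_force: [-0.3, -0.3, -2.8]
grip_width: 0.0156
[-0.038  0.275  0.014]
```

```bash
python3 -m handwheel '[{"dx":-0.03,"dy":0.02,"dz":0.015,"yaw":0},{"dx":-0.03,"dy":0.1,"dz":0.015,"yaw":0},{"dx":-0.03,"dy":0.18,"dz":0.015,"yaw":0},{"dx":-0.03,"dy":0.27,"dz":0.015,"yaw":0},{"dx":-0.03,"dy":0.27,"dz":0.015,"yaw":0}]'
python3 -c "
from h import *
print(rel([.549-.154*.0027,-.0405-.988*.0027,.1125]))"
```

```text
t: 56.42
eef_pos: [0.5479, -0.0427, 0.1238]
ee_rot: [[0.988, -0.001, 0.154], [-0.154, 0.0, 0.988], [-0.001, -1.0, -0.0]]
contact_force: [-1.1, -0.0, -2.0]
grip_width: 0.0156
[ 0.013  0.189 -0.006]
```

```bash
python3 -m handwheel '[{"dx":0.01,"dy":0.05,"dz":0,"yaw":0},{"dx":0.01,"dy":0.1,"dz":0,"yaw":0},{"dx":0.01,"dy":0.15,"dz":0,"yaw":0},{"dx":0.01,"dy":0.19,"dz":0,"yaw":0},{"dx":0.01,"dy":0.19,"dz":0,"yaw":0},{"dx":0.01,"dy":0.19,"dz":0,"yaw":0}]'
```

```text
t: 57.18
eef_pos: [0.5492, -0.0429, 0.114]
ee_rot: [[0.988, 0.001, 0.154], [-0.154, 0.0, 0.988], [0.001, -1.0, 0.001]]
contact_force: [-1.4, -0.4, 8.4]
grip_width: 0.0155
```

```bash
python3 -m handwheel '[{"dx":0,"dy":0.03,"dz":0,"yaw":0},{"dx":0,"dy":0.06,"dz":0,"yaw":0},{"dx":0,"dy":0.09,"dz":0,"yaw":0},{"dx":0,"dy":0.09,"dz":0,"yaw":0}]'
```

```text
t: 57.68
eef_pos: [0.5494, -0.043, 0.1114]
ee_rot: [[0.988, 0.002, 0.154], [-0.154, 0.002, 0.988], [0.002, -1.0, 0.002]]
contact_force: [-7.2, 1.3, 32.1]
grip_width: 0.0159
```

The contact is stiffer than I expected at this height. I'll back off a little and diagnose.

```bash
python3 -c "
from h import *
s=arm.read_state();print(s['moment'],s['contact_force'])"
python3 -m handwheel '[{"dx":0,"dy":-0.05,"dz":0,"yaw":0},{"dx":0,"dy":-0.1,"dz":0,"yaw":0},{"dx":0,"dy":-0.2,"dz":0,"yaw":0},{"dx":0,"dy":-0.2,"dz":0,"yaw":0},{"dx":0,"dy":-0.2,"dz":0,"yaw":0}]'
python3 - <<'E'
from h import *
np.set_printoptions(precision=4,suppress=True)
s=arm.read_state();print(s['moment'],s['contact_force'])
snap("wrist","d1.png");cs,_=snap("scene","d1s.png")
print([(l["pixel"],l["p"]) for l in arm.landmark_of("scene","cap_grip")])
for g in((.549,-.0405,.1205),(.549,-.0405,.1315),(.549,-.0405,.14)): print(g,proj(cs,g))
for f in("w4.png","w5.png","cap3.png","d1.png"):
  im=cv2.imread("pics/"+f).astype(int)
  col=im[140:200,316:327].mean(1); w=(col.min(1)/np.maximum(col[:,2],1)>.6); k=np.nonzero(w)[0]+140
  red=(im[...,2]-im[...,1]>70)&(im[...,2]-im[...,0]>60)
  top=[int(np.nonzero(red[:,c])[0].min()) for c in(280,300,321,342,362)]
  rows=[(r,int(np.nonzero(red[r,200:440])[0].min()+200),int(np.nonzero(red[r,200:440])[0].max()+200)) for r in(170,200,220)]
  print(f,k.min(),k.max(),"cap upper edge",top,rows)
E
```

```text
[0.39945643 2.26022672 0.00396712] [-7.19276222  1.27343602 32.12586975]
t: 58.3
eef_pos: [0.5487, -0.0427, 0.1192]
ee_rot: [[0.988, -0.001, 0.154], [-0.154, -0.0, 0.988], [-0.001, -1.0, -0.0]]
contact_force: [-0.3, -0.0, -1.5]
grip_width: 0.0154
[0.0486 0.0796 0.0218] [-0.3119 -0.0021 -1.5465]
[([305.4, 208.8], 0.83)]
(0.549, -0.0405, 0.1205) [306.1265 211.6727]
(0.549, -0.0405, 0.1315) [305.8122 208.0398]
(0.549, -0.0405, 0.14) [305.5642 205.1733]
w4.png 157 179 cap upper edge [155, 147, 144, 147, 145] [(170, 261, 380), (200, 241, 401), (220, 235, 406)]
w5.png 140 179 cap upper edge [155, 147, 144, 147, 155] [(170, 260, 381), (200, 241, 401), (220, 235, 407)]
cap3.png 152 172 cap upper edge [152, 143, 141, 143, 152] [(170, 256, 386), (200, 241, 402), (220, 237, 406)]
d1.png 152 172 cap upper edge [151, 143, 140, 143, 151] [(170, 257, 386), (200, 241, 401), (220, 237, 405)]
```

With the lugs taken as already under the flange and the cap held about 6 mm lower in the jaws, all the forces fit: none at 0.119, seal spring at 0.114, bottomed at 0.111. The image scale agrees. I'll press moderately and start turning clockwise.

```bash
python3 -m handwheel '[{"dx":0,"dy":0.05,"dz":0,"yaw":0},{"dx":0,"dy":0.1,"dz":0,"yaw":0},{"dx":0,"dy":0.115,"dz":0,"yaw":0},{"dx":0,"dy":0.115,"dz":0,"yaw":0}]'
python3 -m handwheel '[{"dx":0,"dy":0,"dz":0,"yaw":3},{"dx":0,"dy":0,"dz":0,"yaw":6},{"dx":0,"dy":0,"dz":0,"yaw":9},{"dx":0,"dy":0,"dz":0,"yaw":12},{"dx":0,"dy":0,"dz":0,"yaw":12}]'
python3 -c "
from h import *
s=arm.read_state();print(s['moment'],s['contact_force'])"
```

```text
t: 58.95
eef_pos: [0.5488, -0.0428, 0.1135]
ee_rot: [[0.988, 0.0, 0.154], [-0.154, 0.001, 0.988], [-0.0, -1.0, 0.001]]
contact_force: [-3.0, 0.1, 9.9]
grip_width: 0.0152
t: 59.58
eef_pos: [0.5494, -0.0427, 0.1134]
ee_rot: [[0.935, 0.001, 0.356], [-0.356, 0.0, 0.935], [0.001, -1.0, 0.0]]
contact_force: [-1.1, 0.3, 6.4]
grip_width: 0.0157
[0.11275511 0.4946977  0.09184041] [-1.11752292  0.30672552  6.4355047 ]
```

```bash
python3 -m handwheel '[{"dx":-0.01,"dy":-0.05,"dz":0,"yaw":0},{"dx":-0.01,"dy":-0.1,"dz":0,"yaw":0},{"dx":-0.01,"dy":-0.13,"dz":0,"yaw":0},{"dx":-0.01,"dy":-0.13,"dz":0,"yaw":0}]'
python3 -c "
from h import *
s=arm.read_state();print(s['moment'],s['contact_force'])
snap('wrist','d2.png');snap('scene','d2s.png')"
```

```text
t: 60.08
eef_pos: [0.5501, -0.0408, 0.1179]
ee_rot: [[0.935, 0.002, 0.353], [-0.353, -0.001, 0.935], [0.002, -1.0, 0.0]]
contact_force: [8.9, 2.8, -25.1]
grip_width: 0.0155
[-0.03823221 -2.06359686  0.20979006] [  8.87262076   2.80436261 -25.06640155]
```

The pull-up gives -25 N, so the lugs are under the flange. I'll press near the bottom and turn on through the ridge.

```bash
python3 -m handwheel '[{"dx":0,"dy":0.05,"dz":0,"yaw":0},{"dx":0,"dy":0.1,"dz":0,"yaw":0},{"dx":0,"dy":0.15,"dz":0,"yaw":0},{"dx":0,"dy":0.15,"dz":0,"yaw":0},{"dx":0,"dy":0.15,"dz":0,"yaw":0}]'
python3 -m handwheel '[{"dx":0,"dy":0,"dz":0,"yaw":4},{"dx":0,"dy":0,"dz":0,"yaw":8},{"dx":-0.01,"dy":0,"dz":0,"yaw":12},{"dx":-0.01,"dy":0,"dz":0,"yaw":14},{"dx":-0.01,"dy":0,"dz":0,"yaw":14}]'
python3 -c "
from h import *
s=arm.read_state();print(s['moment'],s['contact_force'])"
```

```text
t: 60.8
eef_pos: [0.5493, -0.042, 0.113]
ee_rot: [[0.934, 0.002, 0.357], [-0.357, 0.002, 0.934], [0.002, -1.0, 0.003]]
contact_force: [-0.2, 2.3, 7.7]
grip_width: 0.0157
t: 61.42
eef_pos: [0.5482, -0.0424, 0.1129]
ee_rot: [[0.82, 0.002, 0.572], [-0.572, 0.001, 0.82], [0.001, -1.0, 0.002]]
contact_force: [-0.6, 1.7, 6.2]
grip_width: 0.0155
[0.66526536 0.00304039 0.20752921] [-0.60514571  1.74119026  6.177027  ]
```

```bash
python3 -m handwheel '[{"dx":0,"dy":0.015,"dz":0,"yaw":0},{"dx":0,"dy":0.025,"dz":0,"yaw":0},{"dx":0,"dy":0.025,"dz":0,"yaw":0}]'
python3 -m handwheel '[{"dx":0,"dy":0,"dz":0,"yaw":3},{"dx":0,"dy":0,"dz":0,"yaw":6},{"dx":0,"dy":0,"dz":0,"yaw":9},{"dx":-0.005,"dy":0,"dz":0,"yaw":12},{"dx":-0.01,"dy":0,"dz":0,"yaw":15},{"dx":-0.01,"dy":0,"dz":0.005,"yaw":18},{"dx":-0.01,"dy":0,"dz":0.005,"yaw":18}]'
python3 -c "
from h import *
s=arm.read_state();print(s['moment'],s['contact_force'])"
```

```text
t: 61.8
eef_pos: [0.5481, -0.0428, 0.1123]
ee_rot: [[0.82, 0.002, 0.572], [-0.572, 0.001, 0.82], [0.001, -1.0, 0.002]]
contact_force: [-3.8, 0.3, 14.6]
grip_width: 0.0154
t: 62.68
eef_pos: [0.5483, -0.0412, 0.1122]
ee_rot: [[0.603, 0.002, 0.798], [-0.798, 0.002, 0.603], [-0.0, -1.0, 0.003]]
contact_force: [-2.9, 3.5, 14.4]
grip_width: 0.0157
[0.98663805 0.25627287 0.14784589] [-2.85373469  3.45597745 14.42259904]
```

```bash
python3 -m handwheel '[{"dx":0,"dy":0,"dz":0,"yaw":4},{"dx":0,"dy":0,"dz":0,"yaw":8},{"dx":-0.01,"dy":0,"dz":0,"yaw":12},{"dx":-0.01,"dy":-0.02,"dz":0,"yaw":16},{"dx":-0.015,"dy":-0.05,"dz":0,"yaw":20},{"dx":-0.02,"dy":-0.07,"dz":0.005,"yaw":23},{"dx":-0.02,"dy":-0.07,"dz":0.005,"yaw":23},{"dx":-0.02,"dy":-0.07,"dz":0.005,"yaw":23}]'
python3 - <<'E'
from h import *
s=arm.read_state();print(s['moment'],s['contact_force'])
snap("wrist","d3.png")
for f in("w5.png","d3.png"):
  im=cv2.imread("pics/"+f).astype(int)
  w=((im.min(2)>120)&(im.min(2)/im.max(2).clip(1)>.7)).astype(np.uint8); sub=w[146:182,290:352]
  n,_,st,ce=cv2.connectedComponentsWithStats(sub); print(f,[((ce[i]+[290,146]).round(1).tolist(),st[i].tolist()) for i in range(1,n) if st[i,4]>30])
  hsv=cv2.cvtColor(cv2.imread("pics/"+f),cv2.COLOR_BGR2HSV)
  for nm,(a,b) in {"yel":(18,35),"grn":(45,85)}.items():
    m=((hsv[...,0]>=a)&(hsv[...,0]<=b)&(hsv[...,1]>130)&(hsv[...,2]>70)).astype(np.uint8);m[260:]=0
    n,_,st,ce=cv2.connectedComponentsWithStats(m);print(nm,[(ce[i].round(1).tolist(),int(st[i,4])) for i in range(1,n) if st[i,4]>5])
E
```

```text
t: 63.68
eef_pos: [0.5482, -0.0404, 0.1157]
ee_rot: [[0.244, 0.003, 0.97], [-0.97, 0.001, 0.244], [-0.001, -1.0, 0.003]]
contact_force: [0.5, 1.8, 7.8]
grip_width: 0.0158
[ 0.59417827 -0.23989623  0.08506107] [0.50433395 1.78389376 7.80252501]
w5.png [([295.4, 147.2], [0, 0, 19, 6, 41]), ([345.6, 147.2], [43, 0, 19, 6, 39]), ([321.5, 168.1], [28, 11, 8, 23, 183])]
yel [([371.8, 158.1], 39)]
grn [([320.3, 134.5], 19), ([319.9, 140.2], 24)]
d3.png [([320.5, 162.3], [27, 6, 8, 22, 173])]
yel [([283.8, 146.0], 44)]
grn []
```

The cap's white mark (320,162) follows the tool and the yellow mark sits about 30° to its left, so the bar is about 1° from home. Releasing.

```bash
python3 -m handwheel '[{"dx":0,"dy":-0.02,"dz":0,"yaw":0},{"dx":0,"dy":-0.02,"dz":0,"yaw":0}]'
python3 -m handwheel '[{"dx":0,"dy":0,"dz":0,"yaw":0},{"dx":0,"dy":0,"dz":0,"yaw":0},{"dx":0,"dy":0,"dz":0,"yaw":0},{"dx":0,"dy":0,"dz":0,"yaw":0},{"dx":0,"dy":-0.5,"dz":0,"yaw":0},{"dx":0,"dy":-1.3,"dz":0,"yaw":0},{"dx":0,"dy":-1.9,"dz":0,"yaw":0},{"dx":0,"dy":-1.9,"dz":0,"yaw":0},{"dx":0,"dy":-1.9,"dz":0,"yaw":0}]' 55 60
python3 - <<'E'
from h import *
np.set_printoptions(precision=4,suppress=True)
s=arm.read_state();print(s['t'],s['eef_pos'],s['contact_force'])
c,im=snap("wrist","f1.png");cs,_=snap("scene","f1s.png");ct,_=snap("top","f1t.png")
for nm,C in(("wrist",c),("scene",cs),("top",ct)): print(nm,[(l["pixel"],round(l["p"],2),at_z(C,l["pixel"],.1205)) for l in arm.landmark_of(nm,"cap_grip")])
print("scene at start 303.3,210.0")
w=((im.min(2)>110)&(im.min(2)/im.max(2).clip(1).astype(float)>.75)).astype(np.uint8)
red=((im[...,0].astype(int)-im[...,1]>70)).astype(np.uint8)
n,lab,st,ce=cv2.connectedComponentsWithStats(red);k=[i for i in range(1,n) if st[i,4]>1500];print("red",[st[i].tolist() for i in k])
hull=np.zeros_like(red);
for i in k: cv2.fillPoly(hull,[cv2.convexHull(np.argwhere(lab==i)[:,::-1].astype(np.int32))],1)
n,_,st,ce=cv2.connectedComponentsWithStats(w*hull);P=[ce[i] for i in range(1,n) if st[i,4]>10];print(P)
if len(P)>=2:
    P=sorted(P,key=lambda p:p[1]);q=[at_z(c,p,.1045) for p in(P[0],P[-1])];d=q[0]-q[1];print((q[0]+q[1])/2,np.linalg.norm(d),np.degrees(np.arctan2(d[1],d[0])))
for nm,z in(("cup_center",.02),("cup_dish",.032)): print(nm,[(l["pixel"],round(l["p"],2),at_z(ct,l["pixel"],z)) for l in arm.landmark_of("top",nm)])
E
```

```text
t: 63.98
eef_pos: [0.5482, -0.0404, 0.1166]
ee_rot: [[0.244, 0.003, 0.97], [-0.97, 0.001, 0.244], [-0.0, -1.0, 0.003]]
contact_force: [1.2, 1.6, 6.1]
grip_width: 0.0155
t: 65.1
eef_pos: [0.5464, -0.0402, 0.2287]
ee_rot: [[0.245, -0.001, 0.97], [-0.97, 0.001, 0.245], [-0.001, -1.0, -0.001]]
contact_force: [0.5, -0.0, -0.0]
grip_width: 0.0518
65.1 [ 0.5464 -0.0402  0.2287] [ 0.4926 -0.03   -0.0085]
wrist [([322.9, 192.4], 0.89, array([ 0.5485, -0.0415,  0.1205])), ([35.0, 203.7], 0.68, array([0.4789, 0.1932, 0.1205]))]
scene [([305.5, 209.9], 0.66, array([ 0.5451, -0.0383,  0.1205])), ([396.8, 254.5], 0.41, array([0.7307, 0.0001, 0.1205]))]
top []
scene at start 303.3,210.0
red [[119, 10, 45, 46, 1639], [265, 123, 113, 117, 9484]]
[array([315.8095, 127.0952]), array([333.8889, 128.5741]), array([321.1875, 141.25  ]), array([266.    , 178.6667]), array([267., 193.]), array([321.6087, 233.5652])]
[ 0.5529 -0.0368  0.1045] 0.09592607203601998 17.183147279379277
cup_center [([256.4, 163.5], 0.68, array([0.641 , 0.1691, 0.02  ]))]
cup_dish []
```

```bash
python3 - <<'E'
from h import *
np.set_printoptions(precision=4,suppress=True)
c=cam("wrist");q=[at_z(c,p,.1045) for p in((321.2,141.2),(321.6,233.6))];d=q[0]-q[1];print((q[0]+q[1])/2,np.linalg.norm(d),np.degrees(np.arctan2(d[1],d[0]))-13.1)
cs,_=snap("scene")
for n in("cup_center","beaker","bottle_amber","jar_red","jar_white","spatula"): print(n,[([int(v) for v in l["pixel"]],round(l["p"],2)) for l in arm.landmark_of("scene",n)[:2]])
print(arm.close_job())
E
```

```text
[ 0.5481 -0.0411  0.1045] 0.08401351793360791 1.3473868000860953
cup_center [([363, 143], 0.76), ([365, 143], 0.73)]
beaker [([433, 205], 0.83), ([311, 246], 0.25)]
bottle_amber [([428, 173], 0.74)]
jar_red [([405, 212], 0.82)]
jar_white [([395, 254], 0.85)]
spatula [([354, 303], 0.58)]
the job is handed in; nothing more can be done
None
```

The job is done and handed in at about 65 s of the 210 s allowed; no verdict was reported.

**What I did**
- **Venting and opening:** I turned the cap to about 27.5° and held it unpressed for about 2 s. Then I pressed it past the stop, lifted it off at the green mark and laid it upright on the mat.
- **Filling:** Both pellets found went into the jar, including one that had been knocked half off the sheet. The tool cannot tilt, so I held the cup by its rim and pivoted it against the jar's seal ring. Two balls rolled in and four stayed. I levelled the cup on the ring and set it upright where it had stood.
- **Closing:** I refitted the cap, pressed it, turned it home and released it.

**Last checks**
- **Cap:** The bar is about 1.3° from home and centred within about 1 mm. A pull-up while the cap was being turned home gave -25 N, so the lugs were under the flange.
- **Jar and cup:** A picture taken before the cap went back on shows two balls and a pellet in the jar (the second pellet lies beneath it), and the upright cup with four balls.
- **Bystanders:** All five were found within about 3 pixels of their starting places.

**What disagreed**
- While refitting, the cap sat about 6–7 mm lower in the jaws than I had calculated, and one press reached 32 N before I corrected it.
- The last cup detection was about 5 pixels from its starting place, which I put down to detector noise. One reading from the overhead camera, partly blocked by the arm, mistook the red sample jar for the cup.
- The final cap height was checked only roughly, by image scale.

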